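# Unpack the instrument case onto the draining rack

### The job

Open the wooden instrument case: lift the lid's end over the stop lip, slide it clear of its grooves and lay it flat on the bench, grip up, away from the case. Then hang every instrument that is in the case on the pegs of the draining rack by its eye, one to a peg. Then slide the lid back on until the case is fully shut, its end dropped behind the lip. Leave everything else on the bench alone.

Things in the scene. Friction and masses are not known exactly. Their poses are not given: they have to be found in the camera images.
- case: wooden instrument case, fixed to the bench, 220 x 240 x 73 mm; origin on the bench under its centre. The lid slides along its y axis and comes out towards +y. All sizes mm in this frame: floor top z 10; two ledges under the lid's sides (inner faces x +-90, tops z 56, y -106 to 106); outer side walls guide the lid (inner faces x +-99, top z 66); rear wall's inner face y -106
- case_lip (a point): middle of the stop lip: top of the wall at the case's +y end (y 106 to 116, z 61 mm in the case frame), 5 mm above the ledges; when shut, the lid's end lies behind it
- case_groove (a point): point (0, -4, 61) mm of the case frame, midway between the mouths of the two grooves: over the rear half (y -116 to -4) retaining strips reach inwards to x +-90, undersides at z 66. The grooves are 10 mm high and 198 mm wide, the lid 6 x 193, so it cannot be lifted straight out, but its +y end can be raised about 8 mm; 102 mm of travel towards +y frees it
- case_cradle (a point): middle of the case at the height where instruments lie, (0, 0, 42) mm of the case frame. Two notched cradles (at y -34 and 34, 8 mm thick, notch floors z 42, teeth to z 49) hold up to four instruments along y, at x about -57, -19, 19, 57 (notches 14 wide), eyes towards +y
- lid: loose plywood sliding lid, 193 x 208 x 6 mm, 0.11 to 0.18 kg; origin at the centre of its underside, z up out of the board, y along the slide (+y is the end behind the lip). When shut its axes match the case's and its origin is at (0, 0, 56) mm in the case frame, with 2 mm play along y and 2.5 mm in x
- lid_grip (a point): centre of the wooden grip block on top of the lid, 14 wide (x) x 60 long (y) x 24 high mm, at (0, 62, 18) mm in the lid frame: it rises from z 6 to z 30 and can be pinched across its 14 mm
- lid_front (a point): middle of the lower edge of the lid's +y end (0, 104, 0 mm in the lid frame): the end that must go over the lip
- lid_rear (a point): middle of the lower edge of the lid's -y end (0, -104, 0 mm in the lid frame)
- spatula: loose steel instrument, 50 g, absent in some starts: flat round-ended blade 22 mm wide, 177 mm long overall (96 mm from the origin away from the eye). Handle bar 10 mm wide, 6 mm thick, from x -41 to 47 mm; origin on the handle's underside near the balance point; x runs along it towards the eye, z across the thickness
- spatula_eye (a point): centre of its eye, a ring of 34 mm outer and 22 mm inner diameter, 6 mm thick, 64 mm from the origin along x
- spoon: loose steel instrument, 50 g, absent in some starts: round spoon bowl 30 mm across, 166 mm long overall (85 mm from the origin away from the eye). Handle bar 10 mm wide, 6 mm thick, from x -41 to 47 mm; origin on the handle's underside near the balance point; x runs along it towards the eye, z across the thickness
- spoon_eye (a point): centre of its eye, a ring of 34 mm outer and 22 mm inner diameter, 6 mm thick, 64 mm from the origin along x
- fork: loose steel instrument, 50 g, absent in some starts: two-pronged fork 22 mm wide, 169 mm long overall (88 mm from the origin away from the eye). Handle bar 10 mm wide, 6 mm thick, from x -41 to 47 mm; origin on the handle's underside near the balance point; x runs along it towards the eye, z across the thickness
- fork_eye (a point): centre of its eye, a ring of 34 mm outer and 22 mm inner diameter, 6 mm thick, 64 mm from the origin along x
- scraper: loose steel instrument, 50 g, absent in some starts: T-shaped scraper head 34 mm wide, 165 mm long overall (84 mm from the origin away from the eye). Handle bar 10 mm wide, 6 mm thick, from x -41 to 47 mm; origin on the handle's underside near the balance point; x runs along it towards the eye, z across the thickness
- scraper_eye (a point): centre of its eye, a ring of 34 mm outer and 22 mm inner diameter, 6 mm thick, 64 mm from the origin along x
- rack: white draining rack, fixed to the bench: upright board 280 x 304 mm, drip tray 64 mm deep before it (rim 16 mm high). Origin on the bench under the middle of the board's front face; -x points out of the front, y along the board. Five steel pegs, 9 mm thick, 50 mm long, leave the face at z 225, y 110, 55, 0, -55, -110 mm, sloping up 50 degrees: direction (-0.643, 0, 0.766) in the rack frame
- peg0 (a point): point on the peg's axis, 18 mm out along the peg from the board's face (the pegs are numbered from +y to -y)
- peg1 (a point): point on the peg's axis, 18 mm out along the peg from the board's face
- peg2 (a point): point on the peg's axis, 18 mm out along the peg from the board's face
- peg3 (a point): point on the peg's axis, 18 mm out along the peg from the board's face
- peg4 (a point): point on the peg's axis, 18 mm out along the peg from the board's face
- dish_2: bystander: Petri dish 94 mm across, 19 mm high, standing at the left; leave it alone
- dropper_0: bystander: dropper bottle 32 x 31 x 90 mm, the left-hand one of two standing to the right of the rack; leave it alone

How it is judged:
By the outcome, as a careful person would: the job done as asked, in the order asked, and still so for the second after the job is handed in, with the robot touching nothing.
Of spatula, spoon, fork, scraper only 3 to 4 are there at a start; the rules pass over those that are not, and their reading is None.
At some moment in a run one of lid may be knocked a few centimetres aside while the robot is not near it.
Once in a run the grip may slacken for a moment while it holds something.
It also fails if it takes over 192 s, if anything falls off the work surface, if the arm or the gripper's body presses on something with over 40 N, if the wrist force passes 120 N, or if a joint passes its speed limit or range.

### The arm

A 6-joint arm with a two-finger parallel gripper is mounted at the origin on a cart in front of the work surface, level with it; the furniture and walls round the work are solid. World frame = base frame: x ahead of the robot, y to its left, z up, the work surface at z = 0. Lengths are in m, angles in rad, forces in N, time in s.
With the tool pointing down it reaches from about 0.25 to 0.775 m from the base axis. Payload 4 kg.
Tool frame: the origin (TCP) lies at the very end of the fingers, on their centre line; the grasp point (between the pads) lies 19 mm behind it; z points along the fingers, y is the direction in which the jaws open and shut (so a half turn about z gives the same grasp; the last joint's range is limited). The gripper opens to 94 mm and grips with 3 to 60 N. Pads are 16 mm wide; open, the fingers measure 119 mm over their backs; the gripper's body (75 mm by 177 mm) begins 78 mm behind the grasp point.
Start: joints at [1.073, 0.087, 1.371, -0, 1.684, -0.103], TCP at [0.212, 0.508, 0.206] pointing down, gripper open.
Joint ranges: [-3.1, 3.1], [-0.76, 2.03], [0.27, 2.55], [-1.08, 4.22], [0.17, 2.65], [-2.57, 2.57]. Speed limits (rad/s): [2.79, 2.79, 3.14, 3.14, 3.14, 3.14].

### API

Orientations are given as [roll, pitch, yaw] about the fixed x, y, z axes, in that order (R = Rz(yaw) Ry(pitch) Rx(roll)).
In Python, from bench import robot, snapshot, calibration gives the robot as it stands. The module is installed in compiled form; this text tells all that it offers.
- The arm moves only by the tool servo_tool, never from a script. Its argument "series" is text: rows parted by semicolons, each of 5 numbers parted by spaces: the closure, from -1 (fully open) to 1 (shut), then the shift along the tool's x, y, z in cm, then the turn about the tool's z in rad. A call has 1 to 20 rows; each row is the pose to reach, as a shift and turn from the pose commanded when the call began, along the tool's axes at that moment; what a row does not reach only later rows make up. A row lasts 1/12 s, in which the tool goes at most 41.7 mm and 7.16 degrees, less where a joint would pass 70% of its speed; a pose out of reach is approached as far as the arm can. A call with a gripper value outside its range is refused whole. The fingers move at their own pace and stop on an object; the grip force is fixed at half the most. Time passes only in rows, so rows that repeat a pose let the fingers close. It gives the time, the measured TCP pose, the force and the opening at its end, in the units of the state.
- robot.get_obs(): the state, without advancing time (a new reading comes with each control period).
- snapshot(name): name is "scene" or "top" or "wrist"; returns (picture, depth): 400x640x3 uint8, red, green, blue; 400x640 float32, m along the optical axis (not along the pixel's ray), 0 where there is no reading.
- calibration(name): a dict with "fx", "fy", "cx", "cy" (pixels), "rvec" (rotation vector, rad) and "tvec" (3), from world to camera coordinates, as OpenCV has them; the wrist camera has in their place "tool_from_camera" (4x4, takes a point from camera to tool coordinates, whose origin is the TCP and whose axes are the flange's). Camera axes: x right, y down, z forward; pixel columns grow to the right and rows downward; lengths in m; the calibration is good to about 2 mm. A picture is of the moment at which its call begins: read the wrist's pose just before it. calibration takes no time and is no camera call.
- robot.close_job(): hands the job in, once; it reports no verdict.
The state is a dict: "time": time; "joint_positions": joint angles; "qvel": joint speeds; "joint_torque": joint torques, N m; "tool_pos": TCP position; "ee_rot": TCP orientation; "wrist_force": force on the tool from outside, world axes, zero at the start; "wrist_torque": the same for the moment, N m; "width": finger opening in m.
Only numpy, scipy, OpenCV 4.12 (cv2) and the standard library are available. Lean on these libraries where they do the work, as an engineer would, in place of code of your own. Each camera call takes 0.05 s, during which the arm holds its last target. There are 200 camera calls.

## Working session

There is one attempt and no reset: what is moved stays moved. The work goes in short steps, Python scripts to look and compute and a tool call to move; the robot and the scene stay as the last step left them, time stands still between calls to the robot, and variables do not carry over. Pictures are saved under pics/ and viewed, about 12 in all and at most 16, crops included, and the job is handed in when it is done.

Besides the shell and the picture viewer there is one more tool, called as name(argument=value, ...) on one line, values as JSON. servo_tool: Moves the arm, as the interface text tells. Its arguments: {"type":"object","properties":{"series":{"type":"string"}},"required":["series"]}

```bash
mkdir -p pics; cat > h.py <<'E'
import numpy as np, cv2
from bench import robot, snapshot, calibration
from scipy.spatial.transform import Rotation as R
def pts(name, d, T=None):
    c=calibration(name); v,u=np.mgrid[0:400,0:640]
    P=np.stack([(u-c['cx'])/c['fx']*d,(v-c['cy'])/c['fy']*d,d],-1)
    if name=='wrist':
        M=T@np.array(c['tool_from_camera']); return P@M[:3,:3].T+M[:3,3]
    Rm=cv2.Rodrigues(np.array(c['rvec'],float))[0]
    return (P-np.array(c['tvec']).ravel())@Rm
def tool():
    o=robot.get_obs(); T=np.eye(4); T[:3,:3]=R.from_euler('xyz',o['ee_rot']).as_matrix(); T[:3,3]=o['tool_pos']; return T,o
def shot(name,fn):
    T,o=tool(); p,d=snapshot(name); cv2.imwrite(f'pics/{fn}.png',p[:,:,::-1]); P=pts(name,d,T); np.save(f'pics/{fn}.npy',P); return p,d,P
def proj(name,X,T=None):
    c=calibration(name); X=np.atleast_2d(X)
    if name=='wrist':
        M=np.linalg.inv(T@np.array(c['tool_from_camera'])); Q=X@M[:3,:3].T+M[:3,3]
    else: Q=X@cv2.Rodrigues(np.array(c['rvec'],float))[0].T+np.array(c['tvec']).ravel()
    return np.c_[Q[:,0]/Q[:,2]*c['fx']+c['cx'],Q[:,1]/Q[:,2]*c['fy']+c['cy']]
E
python3 - <<'E'
from h import *
for n in ('scene','top'): shot(n,n+'0')
T,o=tool(); print(o); print(T)
c=calibration('wrist');print(c)
c=calibration('top');print(c)
E
```

```text
{'time': 0.1, 'joint_positions': array([ 1.07291598e+00,  8.78713357e-02,  1.37211111e+00,  2.96842582e-06,
        1.68360008e+00, -1.03114847e-01]), 'qvel': array([-0.00046805, -0.00258754, -0.00288786, -0.00101352,  0.00252352,
       -0.00123355]), 'joint_torque': array([ 2.47960772e-03, -3.41251552e+01, -3.03302014e+01,  7.19899801e-02,
        3.03295429e-02, -9.72342173e-05]), 'tool_pos': array([0.21129585, 0.50725085, 0.20442251]), 'ee_rot': array([-3.13961365e+00, -2.07757161e-04,  2.74682728e+00]), 'wrist_force': array([-0.72906803,  0.62158307, -0.2906082 ]), 'wrist_torque': array([ 0.00383208, -0.04252084,  0.01229706]), 'width': 0.09418528037707255}
[[-9.23086805e-01  3.84590488e-01 -9.52886457e-04  2.11295849e-01]
 [ 3.84591612e-01  9.23085175e-01 -1.74689241e-03  5.07250847e-01]
 [ 2.07757159e-04 -1.97900547e-03 -9.99998020e-01  2.04422507e-01]
 [ 0.00000000e+00  0.00000000e+00  0.00000000e+00  1.00000000e+00]]
{'fx': 298.29841521105817, 'fy': 298.29841521105817, 'cx': 321.9326075670729, 'cy': 206.15246634450264, 'tool_from_camera': array([[ 1.54086393e-04, -9.70093118e-01, -2.42733020e-01,
         7.08216565e-02],
       [ 9.99999816e-01,  2.91938227e-04, -5.31946171e-04,
         6.26378447e-04],
       [ 5.86900367e-04, -2.42732893e-01,  9.70092984e-01,
        -1.80041345e-01],
       [ 0.00000000e+00,  0.00000000e+00,  0.00000000e+00,
         1.00000000e+00]])}
{'fx': 509.71544960427167, 'fy': 509.71544960427167, 'cx': 318.25525160144457, 'cy': 200.85212352647633, 'rvec': array([ 2.09422674, -2.13651298,  0.22665525]), 'tvec': array([0.08335339, 0.55726944, 1.57416864])}
```

View pics/scene0.png

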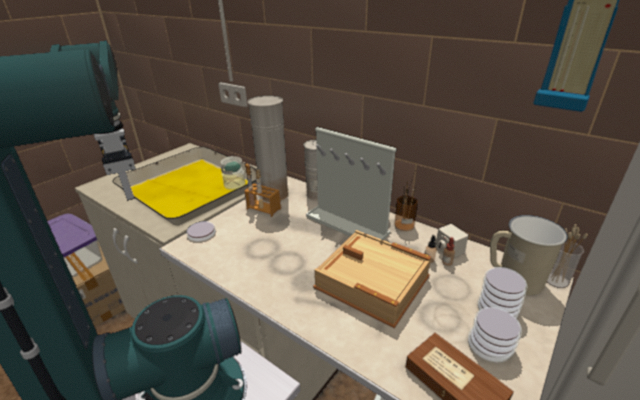

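View pics/top0.png

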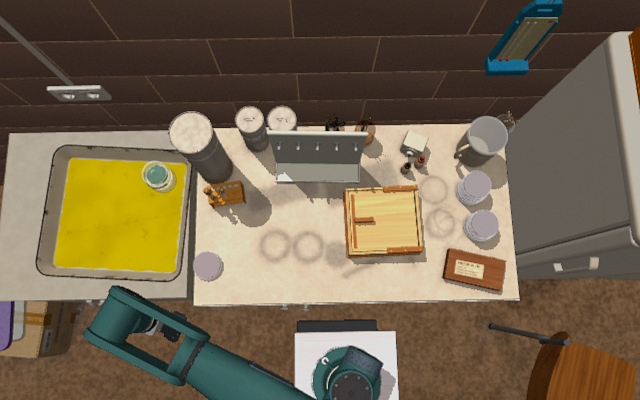

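```bash
python3 - <<'E'
from h import *
p=cv2.imread('pics/top0.png'); cv2.imwrite('pics/c1.png',cv2.resize(p[120:270,260:440],None,fx=4.4,fy=4,interpolation=cv2.INTER_CUBIC))
P=np.load('pics/top0.npy'); 
z=P[...,2]
for n,(u,v) in dict(lid=(390,225),grip=(364,220),wallL=(349,230),bench=(320,225),tray=(320,175)).items(): print(n,P[v,u].round(4))
m=(z>0.053)&(z<0.075)&(P[...,0]>0.2)&(P[...,1]<0.1)&(P[...,1]>-.35)
import cv2
n,l,s,c=cv2.connectedComponentsWithStats(m.astype(np.uint8)); 
for k in range(1,n):
    if s[k,4]>50: 
        q=P[l==k][:,:2]; print(s[k], cv2.minAreaRect((q*1000).astype(np.float32)), P[l==k][:,2].mean())
m=(z>0.245)&(z<0.32)&(P[...,0]>.4)&(abs(P[...,1])<.35); 
n,l,s,c=cv2.connectedComponentsWithStats(m.astype(np.uint8)); 
for k in range(1,n):
    if s[k,4]>30: q=P[l==k]; print(s[k],cv2.minAreaRect((q[:,:2]*1000).astype(np.float32)),q[:,2].max(),q[:,2].min())
E
```

```text
lid [ 0.4746 -0.1523  0.0675]
grip [ 0.4894 -0.0692  0.0842]
wallL [ 0.4609 -0.0223  0.0697]
bench [ 0.4899  0.0676 -0.001 ]
tray [0.6574 0.0641 0.0072]
[338 113 107   6 256] ((840.4678344726562, -174.1332244873047), (351.19049072265625, 7.793848037719727), 89.58382415771484) 0.06433384518225133
[309 115  28   4  65] ((841.0411376953125, 52.42988586425781), (6.125185489654541, 89.11551666259766), 1.7366251945495605) 0.06443084863692113
[403 130  25  23 368] ((749.5236206054688, -247.21835327148438), (71.632568359375, 61.95289611816406), 64.43204498291016) 0.06639144626057034
[326 157  35   4  65] ((695.6475830078125, -10.939128875732422), (110.80513000488281, 5.6397929191589355), 88.4891586303711) 0.06436106188501647
[ 345  185   79   70 4570] ((494.6934509277344, -132.41082763671875), (213.7069854736328, 232.89987182617188), 1.4902867078781128) 0.0639729993197179
[ 218   81  249   16 2626] ((840.5584716796875, 0.01251220703125), (699.3670043945312, 9.088821411132812), 89.87859344482422) 0.3199715961837385 0.2450428534988144
[ 267  130  102   12 1022] ((701.9285888671875, 72.49378967285156), (282.7353515625, 16.372028350830078), 88.07101440429688) 0.3150067267283835 0.24514304523096697
```

View pics/c1.png

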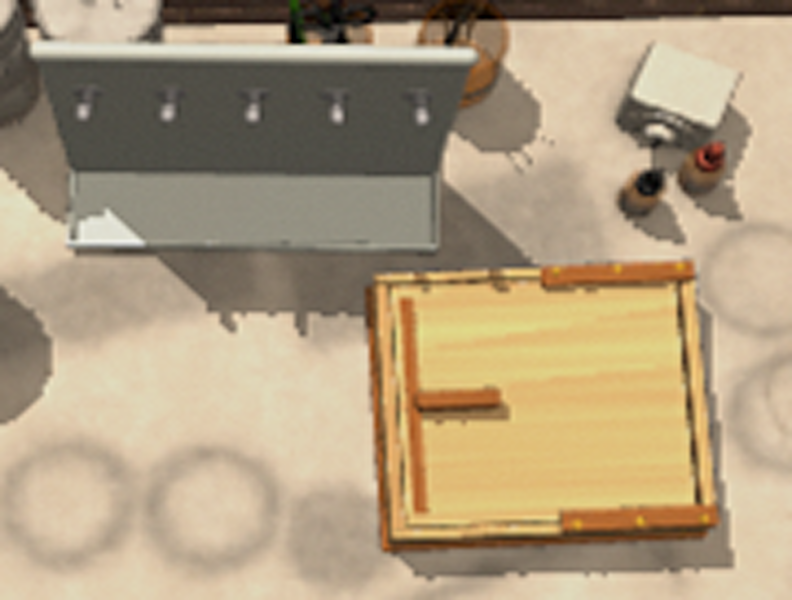

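servo_tool(series="-1 -24 -21 -5 0.58;-1 -24 -21 -5 0.58;-1 -24 -21 -5 0.58;-1 -24 -21 -5 0.58;-1 -24 -21 -5 0.58;-1 -24 -21 -5 0.58;-1 -24 -21 -5 0.58;-1 -24 -21 -5 0.58;-1 -48.2 -42.4 -5 1.15;-1 -48.2 -42.4 -5 1.15;-1 -48.2 -42.4 -5 1.15;-1 -48.2 -42.4 -5 1.15;-1 -48.2 -42.4 -5 1.15;-1 -48.2 -42.4 -5 1.15;-1 -48.2 -42.4 -5 1.15;-1 -48.2 -42.4 -5 1.15;-1 -48.2 -42.4 -5 1.15;-1 -48.2 -42.4 -5 1.15;-1 -48.2 -42.4 -5 1.15")

```text
time: 1.68
tool_pos: [0.493, -0.0685, 0.255]
ee_rot: [-3.14, -0.001, 1.597]
wrist_force: [-0.5, -0.6, -0.1]
width: 0.0938
```

```bash
python3 - <<'E'
from h import *
p,d,P=shot('wrist','w1'); p2,d2,P2=shot('top','top1')
z=P[...,2]
near=(P[...,0]>.3)&(P[...,0]<.62)&(P[...,1]<.05)&(P[...,1]>-.3)
def rect(m,n):
    k,l,s,c=cv2.connectedComponentsWithStats(m.astype(np.uint8))
    for i in range(1,k):
        if s[i,4]>150: q=P[l==i]; print(n,s[i],[np.round(x,1) for x in cv2.minAreaRect((q[:,:2]*1000).astype(np.float32))],q[:,2].mean().round(4))
rect(near&(z>.078),'grip'); rect(near&(z>.048)&(z<.078),'caseall'); rect(near&(z>.0585)&(z<.0645),'lid')
# rack from top1
z=P2[...,2]
m=(P2[...,0]>.6)&(P2[...,0]<.74)&(P2[...,1]>-.1)&(P2[...,1]<.25)
f=P2[m&(z>.05)&(z<.19)]; 
import scipy.optimize as so
for _ in range(4):
    A=np.c_[f[:,1],f[:,2],np.ones(len(f))]; s=np.linalg.lstsq(A,f[:,0],rcond=None)[0]; r=f[:,0]-A@s; f=f[abs(r)<max(2*r.std(),.002)]
print('board face x= a*y+b*z+c',s,r.std(),len(f),f[:,1].min(),f[:,1].max())
g=P2[m&(z>.285)]; print(cv2.minAreaRect((g[:,:2]*1000).astype(np.float32)),g[:,2].max(), len(g))
E
python3 - <<'E'
import cv2;p=cv2.imread('pics/w1.png');cv2.imwrite('pics/w1b.png',p)
E
```

```text
grip [315 165  13  50 558] [array([491.2, -46.5]), array([13.1, 98. ]), np.float64(1.3)] 0.0883
grip [    0   231   640   169 69047] [array([492.4, -38.2]), array([161.8,  81.6]), np.float64(1.9)] 0.3688
caseall [  234   144   175   156 24578] [array([ 492.7, -118.9]), array([212., 213.]), np.float64(1.6)] 0.0634
lid [  240   144   164   156 21577] [array([ 492.6, -118.8]), array([200.5, 213. ]), np.float64(1.6)] 0.0628
board face x= a*y+b*z+c [ 3.43255013e-02 -4.41660323e-04  6.95786458e-01] 0.0009070480790269909 1049 -0.06645516035750568 0.21111420201587078
((702.0039672851562, 72.32758331298828), (282.6980895996094, 17.022417068481445), 87.99458312988281) 0.31329369707554977 584
```

View pics/w1.png

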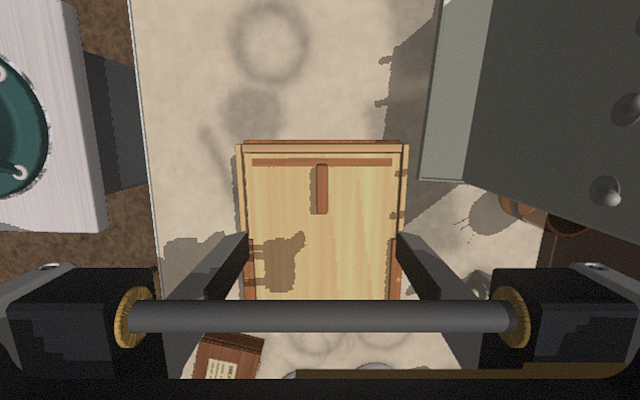

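servo_tool(series="-1 0 -0.15 4 0;-1 0 -0.15 8 0;-1 0 -0.15 12 0;-1 0 -0.15 15 0;-1 0 -0.15 17 0;-1 0 -0.15 18 0;-1 0 -0.15 18.5 0;-1 0 -0.15 18.9 0;-1 0 -0.15 18.9 0;1 0 -0.15 18.9 0;1 0 -0.15 18.9 0;1 0 -0.15 18.9 0;1 0 -0.15 18.9 0;1 0 -0.15 18.9 0;1 0 -0.15 18.9 0;1 0 -0.15 18.9 0;1 0 -0.15 18.9 0;1 0 -0.15 18.9 0;1 0 -0.15 18.9 0")

```text
time: 3.37
tool_pos: [0.4919, -0.0691, 0.0664]
ee_rot: [-3.141, -0.0, 1.597]
wrist_force: [-0.0, 0.1, -0.1]
width: 0.0305
```

Still closing.

servo_tool(series="1 0 0 0 0;1 0 0 0 0;1 0 0 0 0;1 0 0 0 0;1 0 0 0 0")

```text
time: 3.78
tool_pos: [0.4919, -0.0691, 0.0664]
ee_rot: [3.141, -0.0, 1.597]
wrist_force: [0.6, -0.3, -0.1]
width: 0.0137
```

servo_tool(series="1 0 0 -0.1 0;1 0 0 -0.2 0;1 0 0 -0.3 0;1 0 0 -0.4 0;1 0 0 -0.5 0;1 0 0 -0.6 0;1 0 0 -0.6 0;1 0 0 -0.6 0")

```text
time: 4.45
tool_pos: [0.4917, -0.0693, 0.0719]
ee_rot: [-3.141, 0.0, 1.597]
wrist_force: [2.1, -1.3, -6.0]
width: 0.0141
```

servo_tool(series="1 0.3 0 0 0;1 0.6 0 0 0;1 1.0 0 0 0;1 1.4 0 0 0;1 1.8 0 0 0;1 2.2 0 0 0;1 2.6 0 0 0;1 3 0 0 0;1 3 0 0 0")

```text
time: 5.2
tool_pos: [0.4911, -0.0378, 0.0727]
ee_rot: [3.141, -0.002, 1.598]
wrist_force: [-0.9, -0.3, -4.3]
width: 0.0138
```

```bash
python3 - <<'E'
from h import *
p,d,P=shot('wrist','w2'); cv2.imwrite('pics/w2c.png',cv2.resize(p[100:260,200:440,::-1],None,fx=3,fy=3))
for r in (170,190,200): print(P[r,[260,290,380,395]].round(4).tolist())
E
```

```text
[[0.437, 0.0001, -0.0007], [0.4627, 0.0009, 0.0006], [0.5389, 0.0029, -0.0001], [0.5516, 0.0033, -0.0]]
[[0.4513, -0.0032, 0.0702], [0.47, -0.0027, 0.0697], [0.5259, -0.001, 0.0707], [0.5352, -0.0007, 0.0709]]
[[0.4508, -0.01, 0.0682], [0.4699, -0.0093, 0.0689], [0.5266, -0.0076, 0.0698], [0.5362, -0.0075, 0.0689]]
```

View pics/w2c.png

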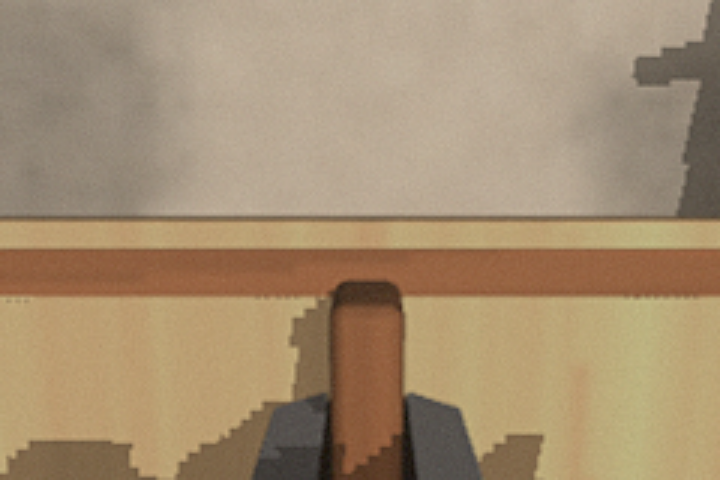

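servo_tool(series="1 0.6 0 0 0;1 1.2 0 0 0;1 1.8 0 0 0;1 2.4 0 0 0;1 3.0 0 0 0;1 3.6 0 0 0;1 4.2 0 0 0;1 4.8 0 0 0;1 5.4 0 0 0;1 6 0 0 0;1 6.6 0 0 0;1 7.2 0 0 0;1 7.8 0 0 0;1 8.4 0 -0.1 0;1 9 0 -0.2 0;1 9.6 0 -0.4 0;1 10.2 0 -0.6 0;1 10.2 0 -0.6 0")

```text
time: 6.75
tool_pos: [0.4888, 0.064, 0.0792]
ee_rot: [3.14, -0.001, 1.598]
wrist_force: [-0.4, -1.0, -1.1]
width: 0.0138
```

```bash
python3 - <<'E'
from h import *
P=np.load('pics/top0.npy'); print(P[265,206],P[265,222],P[185,215],P[205,240],P[180,290])
p,d,P=shot('top','top2'); z=P[...,2]
cv2.imwrite('pics/t2c.png',cv2.resize(p[130:290,190:440,::-1],None,fx=3,fy=3))
m=(z>.012)&(P[...,0]>.3)&(P[...,0]<.62)&(P[...,1]>.2)&(P[...,1]<.45)
for q in P[m][::25]: print(q.round(3),end=' ')
E
```

```text
[0.36491187 0.43461973 0.01751311] [0.3646162  0.3851182  0.00896975] [0.6127542  0.39970854 0.0766436 ] [0.5613473  0.33043353 0.00288365] [0.63922124 0.1638234  0.01882822]
[0.62  0.335 0.083] [0.616 0.403 0.076] [0.613 0.416 0.077] [0.608 0.411 0.083] [0.584 0.364 0.165] [0.601 0.345 0.079] [0.579 0.359 0.16 ] [0.575 0.405 0.17 ] [0.593 0.341 0.087] [0.592 0.389 0.081] [0.569 0.414 0.169] [0.587 0.353 0.085] [0.586 0.389 0.08 ] [0.569 0.402 0.14 ] [0.596 0.346 0.015] [0.572 0.362 0.108] [0.576 0.395 0.079] [0.574 0.418 0.077] [0.572 0.338 0.08 ] [0.569 0.37  0.08 ] [0.565 0.406 0.087] [0.578 0.328 0.019] [0.572 0.364 0.037] [0.56  0.386 0.079] [0.568 0.399 0.027] [0.567 0.372 0.013] [0.541 0.244 0.013] [0.405 0.418 0.025] [0.399 0.413 0.02 ] [0.394 0.427 0.013] [0.387 0.447 0.02 ] [0.384 0.419 0.018] [0.38  0.396 0.02 ] [0.374 0.432 0.018] [0.371 0.409 0.017] [0.367 0.392 0.024] [0.362 0.447 0.017] [0.358 0.428 0.017] [0.355 0.413 0.015] [0.351 0.392 0.022] [0.345 0.415 0.019] [0.339 0.449 0.023] [0.336 0.425 0.017] [0.33  0.446 0.022] [0.324 0.442 0.023]
```

View pics/t2c.png

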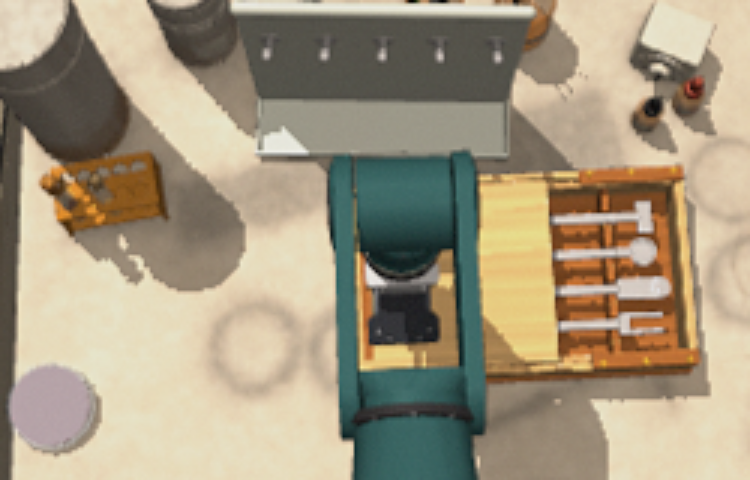

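servo_tool(series="1 0 0 -0.7 0;1 0 0 -1.5 0;1 0.5 -0.1 -2.3 0;1 1.5 -0.2 -3 0;1 3 -0.3 -3 0;1 4.5 -0.5 -3 0;1 6 -0.6 -3 0;1 7.5 -0.7 -3 0;1 9 -0.8 -3 0;1 10.5 -1 -3 0;1 12 -1.1 -3 0;1 13.5 -1.1 -3 0;1 14.5 -1.1 -3 0;1 15.5 -1.1 -2.5 0;1 16 -1.1 -1.5 0;1 16 -1.1 -0.5 0;1 16 -1.1 0.5 0;1 16 -1.1 1.5 0;1 16 -1.1 2.5 0;1 16 -1.1 3.5 0")

```text
time: 8.47
tool_pos: [0.473, 0.2219, 0.0419]
ee_rot: [-3.141, 0.0, 1.596]
wrist_force: [-0.2, 1.1, 0.2]
width: 0.0136
```

servo_tool(series="1 0 0 0.7 0;1 0 0 1.4 0;1 0 0 2.0 0;1 0 0 2.5 0;1 0 0 2.9 0;1 0 0 3.15 0;1 0 0 3.3 0;1 0 0 3.3 0")

```text
time: 9.13
tool_pos: [0.4735, 0.2225, 0.0109]
ee_rot: [3.141, 0.0, 1.597]
wrist_force: [-1.3, 0.7, 2.1]
width: 0.0134
```

servo_tool(series="-1 0 0 0 0;-1 0 0 0 0;-1 0 0 0 0;-1 0 0 0 0;-1 0 0 0 0;-1 0 0 0 0;-1 0 0 -2 0;-1 0 0 -5 0;-1 0 0 -9 0;-1 0 0 -13 0;-1 0 0 -17 0;-1 -4 0 -21 0;-1 -8 0 -25 0;-1 -12 1.2 -27 0;-1 -16 1.2 -27 0;-1 -20 1.2 -27 0;-1 -24 1.2 -27 0;-1 -28 1.2 -27 0;-1 -28 1.2 -27 0;-1 -28 1.2 -27 0")

```text
time: 10.8
tool_pos: [0.4924, -0.0614, 0.2802]
ee_rot: [-3.141, 0.002, 1.59]
wrist_force: [-0.0, 0.3, -0.1]
width: 0.0939
```

```bash
python3 - <<'E'
from h import *
T,o=tool(); print(o['tool_pos'],o['ee_rot'])
p,d,P=shot('wrist','w3'); cv2.imwrite('pics/w3c.png',cv2.resize(p[60:260,200:440,::-1],None,fx=3,fy=3))
p,d,P2=shot('top','top3'); z=P2[...,2]
m=(z>.003)&(z<.012)&(P2[...,0]>.3)&(P2[...,0]<.6)&(P2[...,1]>.0)&(P2[...,1]<.33)
k,l,s,c=cv2.connectedComponentsWithStats(m.astype(np.uint8)); i=1+s[1:,4].argmax(); q=P2[l==i]
print('lid',s[i],cv2.minAreaRect((q[:,:2]*1000).astype(np.float32)),q[:,2].mean())
E
```

```text
[ 0.49242122 -0.06136344  0.28016722] [-3.14109615e+00  1.67399896e-03  1.59018776e+00]
lid [ 254  192   83   74 2956] ((480.3531494140625, 149.54818725585938), (237.95982360839844, 268.14471435546875), 0.4109019935131073) 0.00708535410064342
```

View pics/w3c.png

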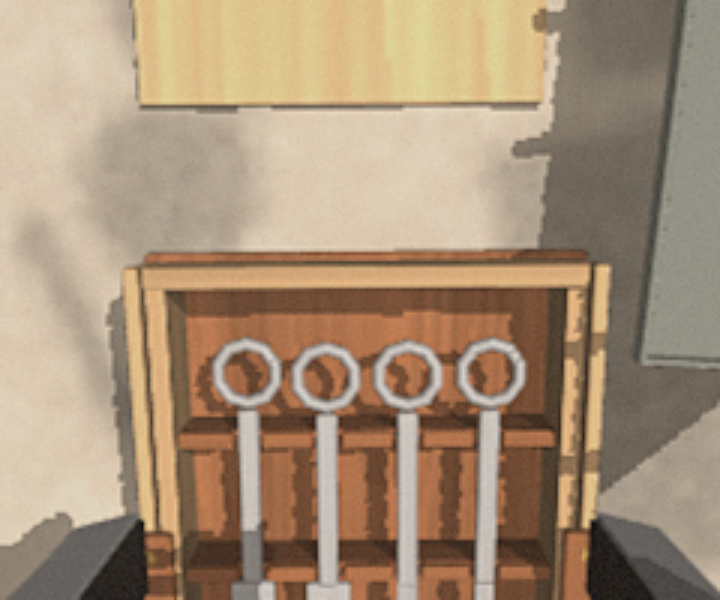

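```bash
cat >> h.py <<'E'
def ray(name,uv,z,T=None):
    c=calibration(name); r=np.array([(uv[0]-c['cx'])/c['fx'],(uv[1]-c['cy'])/c['fy'],1.])
    if name=='wrist': M=T@np.array(c['tool_from_camera']); d=M[:3,:3]@r; o=M[:3,3]
    else:
        Rm=cv2.Rodrigues(np.array(c['rvec'],float))[0]; d=Rm.T@r; o=-Rm.T@np.array(c['tvec']).ravel()
    return o+d*(z-o[2])/d[2]
E
python3 - <<'E'
from h import *
T,o=tool()
for e,hd in zip([(247,375),(327,378),(409,375),(492,373)],[(250,480),(328,480),(408,480),(488,480)]):
    f=lambda q:ray('wrist',(q[0]/3+200,q[1]/3+60),.048,T).round(4)
    print(f(e)[:2],f(hd)[:2])
P=np.load('pics/w3.npy'); 
for q in [(165,400),(575,400),(370,275),(370,297),(370,447),(370,575)]: print(q,P[q[1]//3+60,q[0]//3+200].round(4))
for q in [(135,300),(600,300)]: print(ray('wrist',(q[0]/3+200,q[1]/3+60),.066,T))
print([ray('wrist',(q[0]/3+200,q[1]/3+60),.049,T).round(4) for q in [(370,447),(370,578)]])
# pegs in wrist w1/top views
p=cv2.imread('pics/w3.png'); cv2.imwrite('pics/pegs.png',np.vstack([cv2.resize(p[60:240,400:640],None,fx=3,fy=3)]))
E
```

```text
[ 0.4364 -0.0606] [ 0.4375 -0.1117]
[ 0.4738 -0.0611] [ 0.475  -0.1108]
[ 0.512  -0.0587] [ 0.5134 -0.1098]
[ 0.5507 -0.0568] [ 0.5518 -0.1089]
(165, 400) [ 0.3998 -0.075   0.0576]
(575, 400) [ 0.5875 -0.0717  0.0555]
(370, 275) [ 0.4923 -0.0159  0.0618]
(370, 297) [ 0.4927 -0.0309  0.012 ]
(370, 447) [ 0.494  -0.0981  0.0491]
(370, 575) [ 0.4953 -0.1622  0.0493]
[ 0.39007637 -0.02529987  0.066     ]
[ 0.59339328 -0.02034301  0.066     ]
[array([ 0.4947, -0.0936,  0.049 ]), array([ 0.4964, -0.1604,  0.049 ])]
```

View pics/pegs.png

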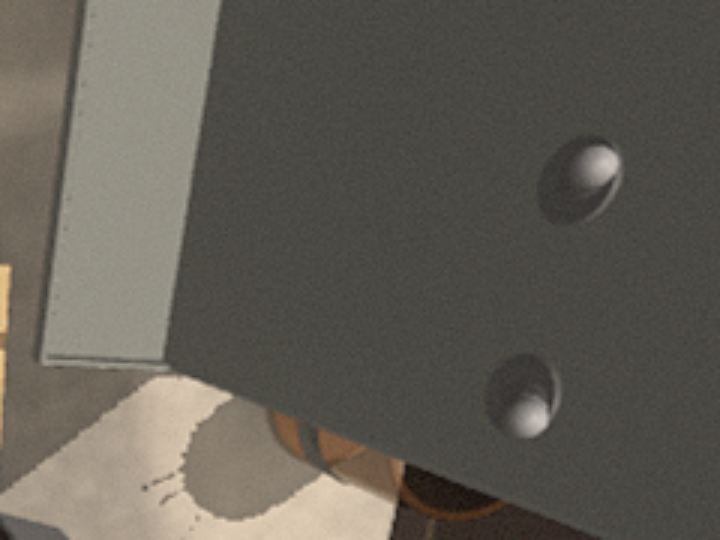

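```bash
python3 - <<'E'
from h import *
T,o=tool()
for uv in [(600,114.5),(576,199.5)]: print(ray('wrist',uv,.2633,T).round(4))
a=-0.0196; Rz=np.array([[np.cos(a),-np.sin(a)],[np.sin(a),np.cos(a)]])
yc=.0723; O=np.array([.0343*yc+.6958,yc]);
p=cv2.imread('pics/top3.png')[110:200,260:380]
pr=[]
for k,y in enumerate((110,55,0,-55,-110)):
    tip=O+Rz@np.array([-.0321,y/1000]); g=O+Rz@np.array([-.0116,y/1000])
    t=proj('top',[*tip,.2633])[0]; print(k,'peg',g.round(4),'tip',tip.round(4),t.round(1)); pr.append(t)
b=cv2.resize(p,None,fx=6,fy=6)
for t in pr: cv2.drawMarker(b,(int((t[0]-260+.5)*6),int((t[1]-110+.5)*6)),(0,0,255),0,14,1)
cv2.imwrite('pics/pk.png',b)
E
```

```text
[0.6658 0.0282 0.2633]
[ 0.6633 -0.0269  0.2633]
0 peg [0.6888 0.1825] tip [0.6683 0.1829] [279.  149.2]
1 peg [0.6878 0.1275] tip [0.6673 0.1279] [298.3 149.2]
2 peg [0.6867 0.0725] tip [0.6662 0.0729] [317.6 149.2]
3 peg [0.6856 0.0175] tip [0.6651 0.0179] [336.9 149.2]
4 peg [ 0.6845 -0.0375] tip [ 0.664 -0.037] [356.1 149.2]
```

View pics/pk.png

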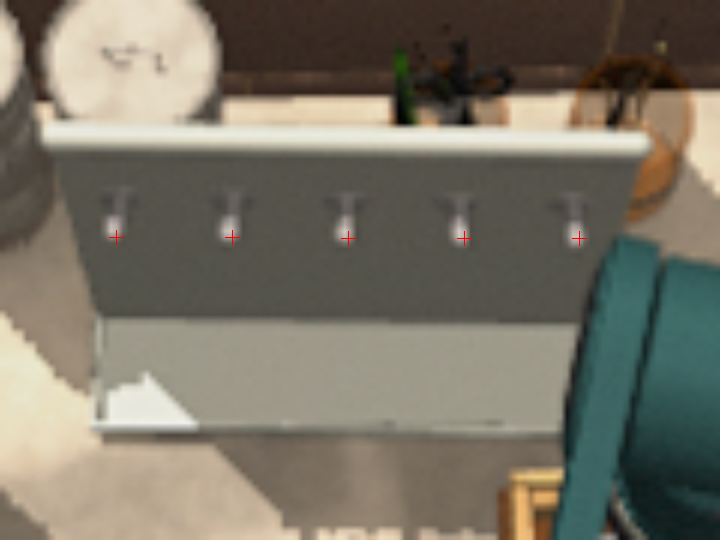

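```bash
python3 - <<'E'
from h import *
T,o=tool(); print(o['tool_pos'],o['ee_rot'],o['qvel'].round(3))
p,d,P=shot('wrist','w4'); T2,o=tool(); print(o['tool_pos'],o['ee_rot'])
np.save('pics/T4.npy',T)
a=cv2.imread('pics/w3.png').astype(int);b=cv2.imread('pics/w4.png').astype(int)
print(cv2.phaseCorrelate(a[60:240,200:440].mean(2),b[60:240,200:440].mean(2)))
c=cv2.resize(p[60:240,200:640,::-1],None,fx=1.8,fy=1.8)
cv2.imwrite('pics/w4c.png',cv2.resize(p[90:220,540:640,::-1],None,fx=4,fy=4))
print(d[100:125:4,590:612:3].round(3)); print(d[190:210:4,566:584:3].round(3))
E
```

```text
[ 0.49246931 -0.0574783   0.28027967] [-3.14127629e+00 -9.07654074e-04  1.59486844e+00] [ 0.043 -0.005  0.003  0.005  0.     0.   ]
[ 0.49250236 -0.05654672  0.28036473] [-3.14144891e+00 -9.41284884e-04  1.59677389e+00]
((-0.1634000705300025, 3.2651642288500824), 0.7473893230524767)
[[0.23  0.227 0.223 0.221 0.218 0.217 0.214 0.213]
 [0.229 0.227 0.224 0.223 0.22  0.217 0.214 0.213]
 [0.227 0.226 0.    0.221 0.22  0.217 0.214 0.212]
 [0.229 0.223 0.223 0.22  0.    0.215 0.213 0.211]
 [0.    0.225 0.221 0.219 0.217 0.217 0.213 0.212]
 [0.19  0.189 0.188 0.188 0.189 0.215 0.213 0.211]
 [0.191 0.189 0.188 0.187 0.187 0.216 0.213 0.211]]
[[0.246 0.242 0.238 0.237 0.233 0.23 ]
 [0.243 0.233 0.229 0.23  0.233 0.229]
 [0.223 0.214 0.211 0.213 0.218 0.23 ]
 [0.207 0.204 0.203 0.203 0.202 0.229]
 [0.204 0.202 0.202 0.201 0.202 0.231]]
```

View pics/w4c.png

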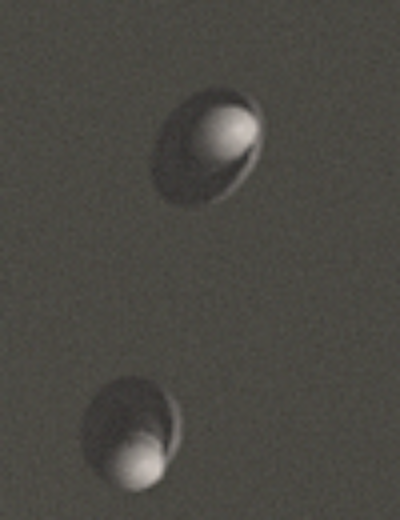

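```bash
python3 - <<'E'
from h import *
T=np.load('pics/T4.npy'); P=np.load('pics/w4.npy'); P3=np.load('pics/w3.npy')
for uv in [(597.5,122.5),(574.3,206.3)]: print(ray('wrist',uv,.2633,T).round(4), P[int(uv[1]),int(uv[0])].round(4))
for e in [(247,375),(327,378),(409,375),(492,373)]: print(ray('wrist',(e[0]/3+200,e[1]/3+60+3.27),.048,T).round(4))
for e in [(370,276),(370,447),(370,578)]: print(ray('wrist',(e[0]/3+200,e[1]/3+60+3.27),[.061,.049,.049][[276,447,578].index(e[1])],T).round(4))
for n in('w4',):
  z=P[...,2]; f=P[(z>.06)&(z<.2)&(P[...,0]>.66)&(P[...,1]>-.07)]
  for _ in range(4):
    A=np.c_[f[:,1],np.ones(len(f))]; s=np.linalg.lstsq(A,f[:,0],rcond=None)[0]; r=f[:,0]-A@s; f=f[abs(r)<max(2*r.std(),.002)]
  print(s,len(f),r.std())
E
```

```text
[0.6654 0.0233 0.2633] [0.6633 0.0235 0.2652]
[ 0.6633 -0.0317  0.2633] [ 0.6618 -0.0312  0.2647]
[ 0.4364 -0.0652  0.048 ]
[ 0.4739 -0.0658  0.048 ]
[ 0.5122 -0.0634  0.048 ]
[ 0.551  -0.0615  0.048 ]
[ 0.4927 -0.017   0.061 ]
[ 0.4948 -0.0985  0.049 ]
[ 0.4965 -0.1656  0.049 ]
[0.03356158 0.69384035] 17890 0.0005030455548660511
```

servo_tool(series="0.4 -3.5 2.8 0 0;0.4 -7.5 5.8 2 0;0.4 -7.5 5.8 6 0;0.4 -7.5 5.8 10 0;0.4 -7.5 5.8 13 0;0.4 -7.5 5.8 15 0;0.4 -7.5 5.8 16 0;0.4 -7.5 5.8 16 0;0.4 -7.5 5.8 16 0;0.4 -7.5 5.8 16 0;0.4 -7.5 5.8 16 0")

```text
time: 11.87
tool_pos: [0.5541, -0.1306, 0.1233]
ee_rot: [3.137, 0.002, 1.597]
wrist_force: [-0.6, 0.3, 0.5]
width: 0.0282
```

```bash
python3 - <<'E'
from h import *
T,o=tool(); print(o['tool_pos'],o['ee_rot'],abs(o['qvel']).max(),o['width'])
p,d,P=shot('wrist','w5'); cv2.imwrite('pics/w5c.png',cv2.resize(p[100:260,200:440,::-1],None,fx=3,fy=3)); np.save('pics/T5.npy',T)
E
```

```text
[ 0.55410435 -0.1305706   0.123313  ] [3.13682061e+00 1.56999797e-03 1.59748624e+00] 0.006854620338807152 0.028170750205234872
```

View pics/w5c.png

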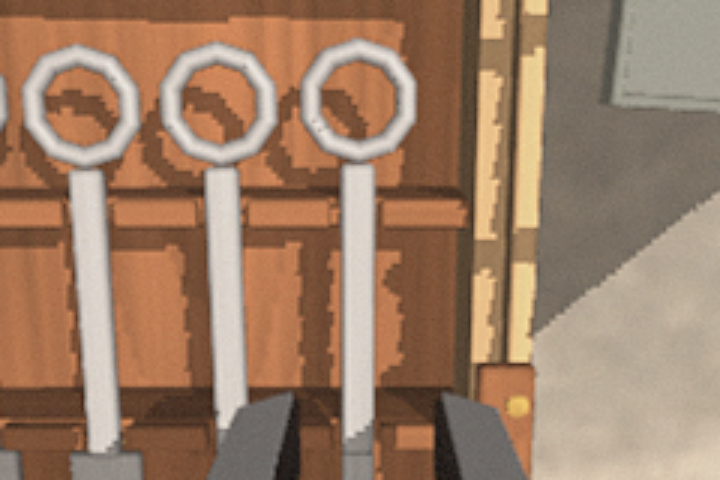

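servo_tool(series="0.4 0 -0.2 3 0;0.4 0 -0.2 5.5 0;0.4 0 -0.2 7.5 0;0.4 0 -0.2 8.8 0;0.4 0 -0.2 9.6 0;0.4 0 -0.2 9.6 0;1 0 -0.2 9.6 0;1 0 -0.2 9.6 0;1 0 -0.2 9.6 0;1 0 -0.2 9.6 0;1 0 -0.2 9.6 0;1 0 -0.2 9.6 0;1 0 -0.2 9.6 0")

```text
time: 13.0
tool_pos: [0.5517, -0.131, 0.0262]
ee_rot: [3.138, 0.001, 1.597]
wrist_force: [-0.2, -0.4, 5.9]
width: 0.0093
```

```bash
python3 - <<'E'
from h import *
T=np.load('pics/T5.npy')
for q in [(359,102),(358,170),(360,380),(219,103),(81,105)]: print(ray('wrist',(q[0]/3+200,q[1]/3+100),.048,T).round(4))
E
```

```text
[ 0.5504 -0.0619  0.048 ]
[ 0.5506 -0.0805  0.048 ]
[ 0.5527 -0.1427  0.048 ]
[ 0.5116 -0.0632  0.048 ]
[ 0.4734 -0.0647  0.048 ]
```

servo_tool(series="1 0 0 -0.7 0;1 0 0 -2 0;1 0 0 -4 0;1 0 0 -7 0;1 0 0 -10 0;1 0 0 -13 0;1 0 0 -16 0;1 0 0 -19 0;1 0 0 -22 0;1 0 0 -24.5 0;1 0 0 -25.9 0.05;1 1 0.1 -25.9 0.17;1 2 0.2 -25.9 0.29;1 3 0.3 -25.9 0.41;1 4 0.4 -25.9 0.53;1 5 0.5 -25.9 0.65;1 6 0.6 -25.9 0.77;1 7 0.7 -25.9 0.89;1 8 0.7 -25.9 1.01;1 9.8 0.7 -25.9 1.13")

```text
time: 14.67
tool_pos: [0.5545, -0.0328, 0.2827]
ee_rot: [-3.141, 0.002, 0.459]
wrist_force: [0.0, 0.1, 0.1]
width: 0.0094
```

servo_tool(series="1 0 0 0 0.12;1 0 0 0 0.24;1 0 0 0 0.36;1 0 0 0 0.44;1 0 0 0 0.487;1 0 0 0 0.487;1 0 0 0 0.487;1 0 0 0 0.487;1 0 0 0 0.487")

```text
time: 15.42
tool_pos: [0.5548, -0.0324, 0.2833]
ee_rot: [-3.141, 0.0, -0.019]
wrist_force: [0.9, -0.5, -0.7]
width: 0.0097
```

```bash
python3 - <<'E'
from h import *
T,o=tool(); print(o['tool_pos'],o['ee_rot'],abs(o['qvel']).max(),o['width'])
p,d,P=shot('wrist','w6'); cv2.imwrite('pics/w6c.png',cv2.resize(p[0:240,180:480,::-1],None,fx=2.5,fy=2.5)); np.save('pics/T6.npy',T)
E
```

```text
[ 0.55483752 -0.03243908  0.28332608] [-3.14142613e+00  4.21500171e-04 -1.94840897e-02] 0.003800196538650984 0.009687417200718943
```

View pics/w6c.png

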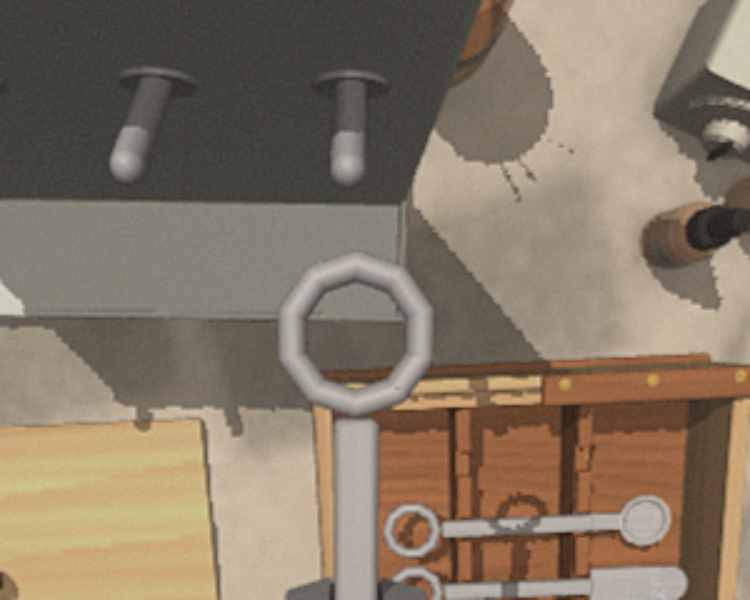

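```bash
python3 - <<'E'
from h import *
T=np.load('pics/T6.npy'); P=np.load('pics/w6.npy')
f=lambda q,z: ray('wrist',(q[0]/2.5+180,q[1]/2.5),z,T).round(4)
print('tip4',f((347,163),.2633),P[65,318:321].round(4).tolist(),'tip3',f((126,163),.2633))
print('ring',f((356,333),T[2,3]+.0205)); print('base4',f((351,83),.225))
for u,v in [(323,165),(300,133),(345,133)]: print(P[v,u-1:u+2].round(4).tolist())
z=P[...,2]; g=P[(z>.06)&(z<.2)&(P[...,0]>.66)]; 
for _ in range(4):
    A=np.c_[g[:,1],np.ones(len(g))]; s=np.linalg.lstsq(A,g[:,0],rcond=None)[0]; r=g[:,0]-A@s; g=g[abs(r)<max(2*r.std(),.002)]
print('face',s,len(g))
E
```

```text
tip4 [ 0.6646 -0.032   0.2633] [[0.6641, -0.0315, 0.2666], [0.6642, -0.0321, 0.2656], [0.6645, -0.0327, 0.2641]] tip3 [0.6656 0.0226 0.2633]
ring [ 0.6241 -0.0334  0.3038]
base4 [ 0.6932 -0.0333  0.225 ]
[[0.6079, -0.0328, 0.3062], [0.6078, -0.0334, 0.3055], [0.6078, -0.0339, 0.3054]]
[[0.6244, -0.0213, 0.3044], [0.6244, -0.0218, 0.3048], [0.6244, -0.0223, 0.3045]]
[[0.624, -0.0444, 0.306], [0.624, -0.045, 0.3055], [0.624, -0.0454, 0.3062]]
face [-0.06726102  0.70363182] 9579
```

servo_tool(series="1 0.8 -0.1 0.8 0;1 1.8 -0.1 1.6 0;1 2.65 -0.1 2.25 0;1 3.1 -0.1 2.8 0;1 3.45 -0.1 3.25 0;1 3.8 -0.1 3.65 0;1 4.1 -0.1 4 0;1 4.4 -0.1 4.35 0;1 4.7 -0.1 4.7 0;1 5 -0.1 5.05 0;1 5 -0.1 5.05 0;1 5 -0.1 5.05 0;1 5 -0.1 5.05 0")

```text
time: 16.55
tool_pos: [0.605, -0.0325, 0.2333]
ee_rot: [3.142, -0.0, -0.02]
wrist_force: [-0.8, -0.2, -0.2]
width: 0.0093
```

```bash
python3 - <<'E'
from h import *
p,d,P=shot('wrist','w7'); cv2.imwrite('pics/w7c.png',cv2.resize(p[0:240,180:480,::-1],None,fx=2.5,fy=2.5))
E
```

```text
(no output)
```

View pics/w7c.png

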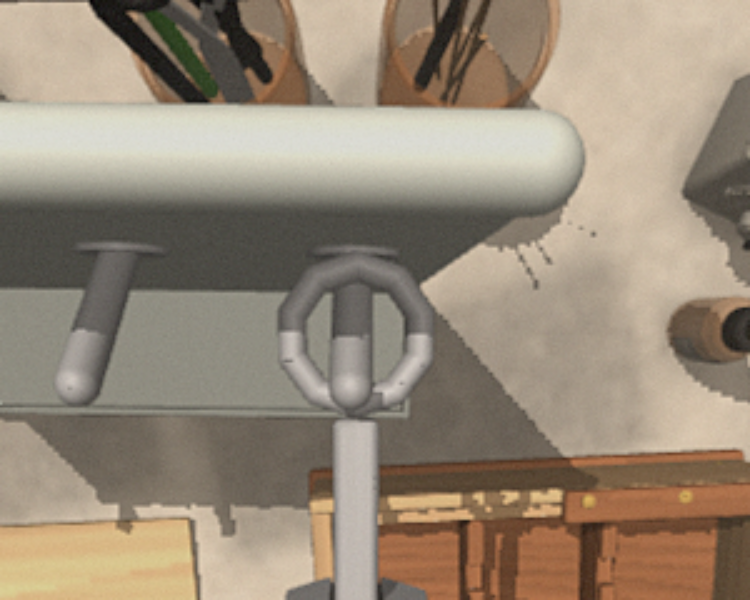

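servo_tool(series="0.3 0 0 0 0;0.3 0 0 0 0;0.3 0 0 0 0;0.3 0 0 0 0;0.3 0 0 0 0;0.3 0 0 0 0;0.3 0 0 0 0;0.3 0 0 0 0;0.3 0 0 0 0;0.3 0 0 0 0;0.3 -1 0 -1 0;0.3 -3 0 -3 0;0.3 -5 0 -5 0;0.3 -5 0 -5 0")

```text
time: 17.77
tool_pos: [0.5539, -0.0315, 0.29]
ee_rot: [3.14, -0.009, -0.02]
wrist_force: [0.8, -0.5, 1.5]
width: 0.0333
```

```bash
python3 - <<'E'
from h import *
p,d,P=shot('wrist','w8'); p2,d2,P2=shot('scene','s8')
a=cv2.resize(p[0:240,200:440,::-1],(400,400)); b=cv2.resize(p2[110:250,280:420,::-1],(400,400)); cv2.imwrite('pics/m8.png',np.hstack([a,b]))
E
```

```text
(no output)
```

View pics/m8.png

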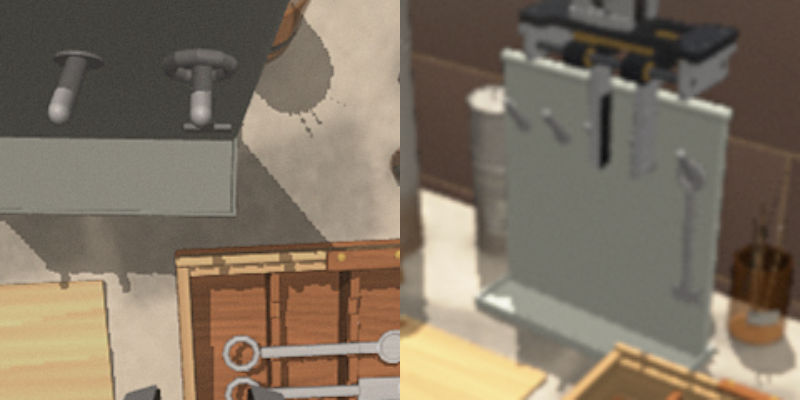

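```bash
cat >> h.py <<'E'
def ring(fn):
    T,o=tool(); P=shot('wrist',fn)[2]; t=o['tool_pos']
    L=(P-t)@T[:3,:3]; m=(abs(L[...,2]+.022)<.006)&(L[...,0]>.045)&(L[...,0]<.1)&(abs(L[...,1])<.03)
    c,r=cv2.minEnclosingCircle((P[m][:,:2]*1000).astype(np.float32)); k=(P[m][:,:2])
    m2=m&(L[...,0]>.062); print('tcp',t.round(4),'yaw',o['ee_rot'][2].round(3),'w',o['width'],'circ',np.round(c,1),round(r,1),'far x',k[:,0].max().round(4),'n',m.sum(),'z',P[m][:,2].mean().round(4),'ymid',((P[m2][:,1].max()+P[m2][:,1].min())/2).round(4))
E
python3 - <<'E'
from h import *
T=np.load('pics/T5.npy'); P=np.load('pics/w5.npy')
for q in [(223,170),(231,420),(88,170),(102,430)]: print(ray('wrist',(q[0]/3+200,q[1]/3+100),.048,T).round(4))
E
```

```text
[ 0.5122 -0.0826  0.048 ]
[ 0.5137 -0.1576  0.048 ]
[ 0.4742 -0.0836  0.048 ]
[ 0.4746 -0.1618  0.048 ]
```

servo_tool(series="0.4 -1 1 0 -0.12;0.4 -2 3 0 -0.24;0.4 -3 5 0 -0.36;0.4 -3.93 7 0 -0.48;0.4 -3.93 9 0 -0.6;0.4 -3.93 10.13 0 -0.72;0.4 -3.93 10.13 0 -0.84;0.4 -3.93 10.13 0 -0.96;0.4 -3.93 10.13 2 -1.08;0.4 -3.93 10.13 4 -1.2;0.4 -3.93 10.13 7 -1.32;0.4 -3.93 10.13 10 -1.44;0.4 -3.93 10.13 13 -1.56;0.4 -3.93 10.13 15 -1.617;0.4 -3.93 10.13 16 -1.617;0.4 -3.93 10.13 16 -1.617;0.4 -3.93 10.13 16 -1.617;0.4 -3.93 10.13 16 -1.617;0.4 -3.93 10.13 16 -1.617")

```text
time: 19.45
tool_pos: [0.515, -0.1324, 0.125]
ee_rot: [3.138, 0.001, 1.596]
wrist_force: [0.0, 0.3, 0.3]
width: 0.0283
```

servo_tool(series="0.4 0 -0.17 3 0;0.4 0 -0.17 5.5 0;0.4 0 -0.17 7.5 0;0.4 0 -0.17 8.8 0;0.4 0 -0.17 9.8 0;0.4 0 -0.17 9.8 0;1 0 -0.17 9.8 0;1 0 -0.17 9.8 0;1 0 -0.17 9.8 0;1 0 -0.17 9.8 0;1 0 -0.17 9.8 0;1 0 -0.17 9.8 0;1 0 -0.17 9.8 0;1 0 -0.17 9.8 0")

```text
time: 20.62
tool_pos: [0.5132, -0.1324, 0.0266]
ee_rot: [3.139, 0.001, 1.597]
wrist_force: [0.3, 0.3, 5.5]
width: 0.0095
```

servo_tool(series="1 0 0 -0.7 0;1 0 0 -2 0;1 0 0 -4 0;1 0 0 -7 0;1 0 0 -10 0;1 0 0 -13 0;1 0 0 -16 0;1 0 0 -19 0;1 0 0 -22 0;1 0 0 -24.5 0;1 0 0 -25.7 0.05;1 1 0.3 -25.7 0.17;1 2 0.6 -25.7 0.29;1 4 1.2 -25.7 0.41;1 6 1.8 -25.7 0.53;1 8 2.4 -25.7 0.65;1 10 3 -25.7 0.77;1 12 3.6 -25.7 0.89;1 14 4.2 -25.7 1.01;1 15.4 4.7 -25.7 1.13")

```text
time: 22.28
tool_pos: [0.5546, 0.0249, 0.2815]
ee_rot: [-3.14, 0.001, 0.462]
wrist_force: [-1.2, 0.1, -0.9]
width: 0.0092
```

servo_tool(series="1 0 0 0 0.12;1 0 0 0 0.24;1 0 0 0 0.36;1 0 0 0 0.44;1 0 0 0 0.487;1 0 0 0 0.487;1 0 0 0 0.487;1 0 0 0 0.487;1 0 0 0 0.487")

```text
time: 23.03
tool_pos: [0.5548, 0.0232, 0.2818]
ee_rot: [-3.141, 0.0, -0.02]
wrist_force: [-0.3, -0.6, -0.8]
width: 0.0095
```

```bash
python3 -c "
from h import *
ring('r2')"
```

```text
tcp [0.5548 0.0232 0.2818] yaw -0.02 w 0.009477625777705126 circ [619.6  22.6] 20.0 far x 0.6395 n 2138 z 0.3034 ymid 0.0229
```

```bash
python3 -c "
from h import *
for fn,t in(('w6',[.5548,-.0324,.2833]),('r2',[.5548,.0232,.2818])):
    P=np.load(f'pics/{fn}.npy'); L=P-np.array(t); m=(abs(L[...,2]-.022)<.006)&(L[...,0]>.045)&(L[...,0]<.1)&(abs(L[...,1])<.03); q=L[m]; print(np.percentile(q[:,0],[99.5,100]),q[q[:,0]>.062][:,1].min(),q[q[:,0]>.062][:,1].max())
"
```

```text
[0.08455963 0.08517097] -0.01639805538121788 0.01574024841387227
[0.08411713 0.08469713] -0.01643990594362788 0.01586911375311026
```

servo_tool(series="1 0.9 0 0.7 0;1 1.9 0 1.4 0;1 2.8 0 2.05 0;1 3.25 0 2.6 0;1 3.6 0 3.05 0;1 3.95 0 3.45 0;1 4.25 0 3.8 0;1 4.55 0 4.15 0;1 4.85 0 4.5 0;1 5.15 0 4.85 0;1 5.15 0 4.85 0;1 5.15 0 4.85 0;1 5.15 0 4.85 0")

```text
time: 24.17
tool_pos: [0.6064, 0.0221, 0.2338]
ee_rot: [-3.142, -0.0, -0.02]
wrist_force: [0.3, -0.5, -0.7]
width: 0.0097
```

```bash
cat >> h.py <<'E'
def rel(fn):
    T,o=tool(); P=shot('wrist',fn)[2]; t=o['tool_pos']; L=(P-t)@T[:3,:3]; 
    c=(L[...,0]>.04)&(L[...,0]<.1)&(abs(L[...,1])<.03)
    r=L[c&(abs(L[...,2]+.022)<.004)&(L[...,0]>.06)]; g=L[c&(L[...,2]<-.027)&(L[...,2]>-.045)]
    print('tcp',t.round(4),'ring far',np.percentile(r[:,0],99.5).round(4),'y',r[:,1].min().round(4),r[:,1].max().round(4),'| peg above ring n',len(g), len(g) and (g.min(0).round(4),g.max(0).round(4)))
E
python3 -c "
from h import *
rel('r3')"
```

```text
tcp [0.6064 0.0221 0.2338] ring far 0.089 y -0.0299 0.0299 | peg above ring n 1018 (array([ 0.055 , -0.0299, -0.045 ]), array([ 0.0892,  0.0298, -0.027 ]))
```

servo_tool(series="0.3 0 0 0 0;0.3 0 0 0 0;0.3 0 0 0 0;0.3 0 0 0 0;0.3 0 0 0 0;0.3 0 0 0 0;0.3 0 0 0 0;0.3 0 0 0 0;0.3 0 0 0 0;0.3 0 0 0 0;0.3 -1 0 -1 0;0.3 -3 0 -3 0;0.3 -5 0 -5 0;0.3 -5 0 -5 0")

```text
time: 25.38
tool_pos: [0.5554, 0.0233, 0.2905]
ee_rot: [3.141, -0.009, -0.02]
wrist_force: [-0.2, 0.6, 1.7]
width: 0.0334
```

```bash
cat >> h.py <<'E'
def hung():
    # points in slab in front of the board below the pegs, seen by the scene camera
    P=shot('scene','sh')[2]; f=.0343*P[...,1]+.6948
    m=(P[...,2]>.09)&(P[...,2]<.225)&(P[...,0]<f-.006)&(P[...,0]>f-.045)&(abs(P[...,1]-.07)<.15)
    q=P[m]
    for k,y in enumerate((.1875,.1325,.0775,.0225,-.0325)):
        s=q[abs(q[:,1]-y)<.02]; print(k,len(s), (s[:,2].min().round(3),s[:,2].max().round(3),np.median(s[:,1]).round(3)) if len(s) else '')
E
python3 -c "
from h import *
hung(); T,o=tool(); print(o['tool_pos'],o['ee_rot'],o['width'])"
```

```text
0 0 
1 0 
2 0 
3 37 (np.float64(0.098), np.float64(0.222), np.float64(0.019))
4 56 (np.float64(0.09), np.float64(0.223), np.float64(-0.034))
[0.55639962 0.02325479 0.28817971] [ 3.14137656 -0.00827878 -0.02005904] 0.03317921795470019
```

servo_tool(series="0.4 -1.5 1 0 -0.12;0.4 -3 3 0 -0.24;0.4 -4.5 5 0 -0.36;0.4 -6 7 0 -0.48;0.4 -7.9 9 0 -0.6;0.4 -7.9 11 0 -0.72;0.4 -7.9 13 0 -0.84;0.4 -7.9 15 0 -0.96;0.4 -7.9 15.9 2 -1.08;0.4 -7.9 15.9 4 -1.2;0.4 -7.9 15.9 7 -1.32;0.4 -7.9 15.9 10 -1.44;0.4 -7.9 15.9 13 -1.56;0.4 -7.9 15.9 15 -1.617;0.4 -7.9 15.9 16 -1.617;0.4 -7.9 15.9 16 -1.617;0.4 -7.9 15.9 16 -1.617;0.4 -7.9 15.9 16 -1.617;0.4 -7.9 15.9 16 -1.617")

```text
time: 27.02
tool_pos: [0.4755, -0.1347, 0.1255]
ee_rot: [3.138, 0.001, 1.596]
wrist_force: [-0.3, 0.5, -0.2]
width: 0.0285
```

```bash
python3 -c "
from h import *
T,o=tool(); P=shot('wrist','w9')[2]
z=P[...,2]; print(o['tool_pos'],o['ee_rot'])
for x0 in(.437,.4747):
  m=(abs(z-.048)<.005)&(abs(P[...,0]-x0)<.012)
  for y in(-.14,-.12,-.105,-.11): q=P[m&(abs(P[...,1]-y)<.004)]; print(x0,y,len(q), q[:,0].min().round(4) if len(q) else '',q[:,0].max().round(4) if len(q) else '')
  m=(abs(z-.048)<.005)&(abs(P[...,0]-x0)<.018)&(P[...,1]>-.085); print('eye far y',P[m][:,1].max(), P[m][:,0].min(),P[m][:,0].max())
"
```

```text
[ 0.47552334 -0.13469057  0.12550693] [3.13805950e+00 1.43328072e-03 1.59623512e+00]
0.437 -0.14 98 0.4314 0.4415
0.437 -0.12 98 0.4319 0.4408
0.437 -0.105 108 0.431 0.4409
0.437 -0.11 105 0.431 0.4409
eye far y -0.02295236415772653 0.4192396263774169 0.45481918426880996
0.4747 -0.14 93 0.4693 0.4784
0.4747 -0.12 100 0.4689 0.4779
0.4747 -0.105 102 0.4686 0.4775
0.4747 -0.11 99 0.4687 0.4776
eye far y -0.022192423733812 0.4568017376952093 0.4924777256178212
```

servo_tool(series="0.4 0.1 -0.17 3 0;0.4 0.1 -0.17 5.5 0;0.4 0.1 -0.17 7.5 0;0.4 0.1 -0.17 8.8 0;0.4 0.1 -0.17 9.85 0;0.4 0.1 -0.17 9.85 0;1 0.1 -0.17 9.85 0;1 0.1 -0.17 9.85 0;1 0.1 -0.17 9.85 0;1 0.1 -0.17 9.85 0;1 0.1 -0.17 9.85 0;1 0.1 -0.17 9.85 0;1 0.1 -0.17 9.85 0;1 0.1 -0.17 9.85 0")

```text
time: 28.23
tool_pos: [0.4737, -0.1337, 0.0265]
ee_rot: [3.139, 0.001, 1.597]
wrist_force: [0.5, -0.0, 6.1]
width: 0.0098
```

servo_tool(series="1 0 0 -0.7 0;1 0 0 -2 0;1 0 0 -4 0;1 0 0 -7 0;1 0 0 -10 0;1 0 0 -13 0;1 0 0 -16 0;1 0 0 -19 0;1 0 0 -22 0;1 0 0 -24.5 0;1 1 0.5 -25.6 0.05;1 3 1.2 -25.6 0.17;1 5 2 -25.6 0.29;1 7 3 -25.6 0.41;1 10 4 -25.6 0.53;1 12.5 5 -25.6 0.65;1 15 6 -25.6 0.77;1 17.5 7 -25.6 0.89;1 19.5 8 -25.6 1.01;1 20.9 8.9 -25.6 1.13")

```text
time: 29.9
tool_pos: [0.5556, 0.08, 0.2804]
ee_rot: [-3.14, 0.002, 0.463]
wrist_force: [0.9, -0.2, -0.2]
width: 0.0091
```

servo_tool(series="1 0 0 0 0.12;1 0 0 0 0.24;1 0 0 0 0.36;1 0 0 0 0.44;1 0 0 0 0.487;1 0 0 0 0.487;1 0 0 0 0.487;1 0 0 0 0.487;1 0 0 0 0.487")

```text
time: 30.65
tool_pos: [0.5559, 0.0779, 0.2808]
ee_rot: [-3.142, 0.001, -0.02]
wrist_force: [-0.3, 0.4, -1.2]
width: 0.0097
```

```bash
cat >> h.py <<'E'
def ring2(fn):
    T,o=tool(); t=o['tool_pos']; P=shot('wrist',fn)[2]; L=P-t; m=(abs(L[...,2]-.022)<.006)&(L[...,0]>.045)&(L[...,0]<.1)&(abs(L[...,1])<.03); q=L[m]; print(t.round(4),o['ee_rot'].round(3),o['width'],np.percentile(q[:,0],[99.5,100]),q[q[:,0]>.062][:,1].min(),q[q[:,0]>.062][:,1].max(),len(q))
E
python3 -c "
from h import *
ring2('r4')"
```

```text
[0.5559 0.0779 0.2808] [-3.142e+00  1.000e-03 -2.000e-02] 0.00966387437242007 [0.08359032 0.0842745 ] -0.016413308442218957 0.015694338677474565 2109
```

servo_tool(series="1 0.9 0 0.6 0;1 1.9 0 1.3 0;1 2.85 0 1.95 0;1 3.3 0 2.5 0;1 3.65 0 2.95 0;1 4.0 0 3.35 0;1 4.3 0 3.7 0;1 4.6 0 4.05 0;1 4.9 0 4.4 0;1 5.2 0 4.75 0;1 5.2 0 4.75 0;1 5.2 0 4.75 0;1 5.2 0 4.75 0")

```text
time: 31.78
tool_pos: [0.6081, 0.0769, 0.2338]
ee_rot: [-3.141, -0.0, -0.02]
wrist_force: [0.2, -0.3, -0.7]
width: 0.0096
```

servo_tool(series="0.3 0 0 0 0;0.3 0 0 0 0;0.3 0 0 0 0;0.3 0 0 0 0;0.3 0 0 0 0;0.3 0 0 0 0;0.3 0 0 0 0;0.3 0 0 0 0;0.3 0 0 0 0;0.3 0 0 0 0;0.3 -1 0 -1 0;0.3 -3 0 -3 0;0.3 -5 0 -5 0;0.3 -5 0 -5 0")

```text
time: 32.95
tool_pos: [0.557, 0.0783, 0.2906]
ee_rot: [-3.141, -0.009, -0.02]
wrist_force: [1.6, 0.6, 2.6]
width: 0.0327
```

```bash
python3 -c "
from h import *
hung(); T,o=tool(); print(o['tool_pos'],o['ee_rot'],o['width'])"
```

```text
0 0 
1 0 
2 48 (np.float64(0.092), np.float64(0.225), np.float64(0.072))
3 37 (np.float64(0.093), np.float64(0.219), np.float64(0.019))
4 51 (np.float64(0.09), np.float64(0.219), np.float64(-0.033))
[0.55802221 0.07820258 0.2882281 ] [-3.14097981 -0.00831371 -0.01973161] 0.032916765902623844
```

servo_tool(series="0.4 -1.5 1 0 -0.12;0.4 -3 3 0 -0.24;0.4 -4.5 5.5 0 -0.36;0.4 -6 8 0 -0.48;0.4 -7.9 10.5 0 -0.6;0.4 -9.5 13 0 -0.72;0.4 -11 15.5 0 -0.84;0.4 -11.75 18 0 -0.96;0.4 -11.75 20 0 -1.08;0.4 -11.75 21.4 2 -1.2;0.4 -11.75 21.4 5 -1.32;0.4 -11.75 21.4 9 -1.44;0.4 -11.75 21.4 13 -1.56;0.4 -11.75 21.4 15 -1.617;0.4 -11.75 21.4 16 -1.617;0.4 -11.75 21.4 16 -1.617;0.4 -11.75 21.4 16 -1.617;0.4 -11.75 21.4 16 -1.617;0.4 -11.75 21.4 16 -1.617")

```text
time: 34.58
tool_pos: [0.4378, -0.1342, 0.1258]
ee_rot: [3.138, 0.002, 1.596]
wrist_force: [-0.3, -1.0, 0.4]
width: 0.0283
```

```bash
python3 -c "
from h import *
T,o=tool(); P=shot('wrist','w10')[2]
z=P[...,2]; print(o['tool_pos'],o['ee_rot'],o['width'])
m=(abs(z-.048)<.005)&(abs(P[...,0]-.437)<.012)
for y in(-.14,-.12,-.105): q=P[m&(abs(P[...,1]-y)<.004)]; print(y,len(q), q[:,0].min().round(4),q[:,0].max().round(4))
m=(abs(z-.048)<.004)&(abs(P[...,0]-.436)<.014)&(P[...,1]>-.085)&(P[...,1]<-.04); print('eye far y',np.percentile(P[m][:,1],[1,99]))
"
```

```text
[ 0.43775666 -0.13422971  0.12577938] [3.13751678e+00 1.80322072e-03 1.59634915e+00] 0.02829256476553822
-0.14 93 0.4315 0.4408
-0.12 105 0.4311 0.4411
-0.105 105 0.4309 0.4406
eye far y [-0.08448186 -0.04799305]
```

servo_tool(series="0.4 0 -0.17 3 0;0.4 0 -0.17 5.5 0;0.4 0 -0.17 7.5 0;0.4 0 -0.17 8.8 0;0.4 0 -0.17 9.85 0;0.4 0 -0.17 9.85 0;1 0 -0.17 9.85 0;1 0 -0.17 9.85 0;1 0 -0.17 9.85 0;1 0 -0.17 9.85 0;1 0 -0.17 9.85 0;1 0 -0.17 9.85 0;1 0 -0.17 9.85 0;1 0 -0.17 9.85 0")

```text
time: 35.8
tool_pos: [0.4358, -0.1342, 0.0265]
ee_rot: [3.138, 0.001, 1.597]
wrist_force: [0.7, 0.2, 5.8]
width: 0.0094
```

servo_tool(series="1 0 0 -0.7 0;1 0 0 -2 0;1 0 0 -4 0;1 0 0 -7 0;1 0 0 -10 0;1 0 0 -13 0;1 0 0 -16 0;1 0 0 -19 0;1 1 0.5 -22 0;1 3 1.2 -24.5 0;1 5.5 2 -25.6 0.05;1 8.5 3.5 -25.6 0.17;1 11.5 5 -25.6 0.29;1 14 6.5 -25.6 0.41;1 17 8 -25.6 0.53;1 19.5 9.5 -25.6 0.65;1 22 11 -25.6 0.77;1 24 12 -25.6 0.89;1 25.5 12.6 -25.6 1.01;1 26.4 12.9 -25.6 1.13")

```text
time: 37.47
tool_pos: [0.5563, 0.1355, 0.2797]
ee_rot: [-3.14, 0.003, 0.463]
wrist_force: [0.0, -0.6, -0.4]
width: 0.0094
```

servo_tool(series="1 0 0 0 0.12;1 0 0 0 0.24;1 0 0 0 0.36;1 0 0 0 0.44;1 0 0 0 0.487;1 0 0 0 0.487;1 0 0 0 0.487;1 0 0 0 0.487;1 0 0 0 0.487")

```text
time: 38.22
tool_pos: [0.5564, 0.1335, 0.2808]
ee_rot: [3.142, 0.001, -0.019]
wrist_force: [-0.4, 0.1, 0.3]
width: 0.0097
```

```bash
python3 -c "
from h import *
ring2('r5'); hung()"
```

```text
[0.5564 0.1335 0.2808] [ 3.142e+00  1.000e-03 -1.900e-02] 0.00971334718920664 [0.08551084 0.08614077] -0.016913532186323854 0.015629838063384832 2195
0 0 
1 0 
2 38 (np.float64(0.094), np.float64(0.224), np.float64(0.074))
3 31 (np.float64(0.104), np.float64(0.224), np.float64(0.019))
4 49 (np.float64(0.091), np.float64(0.224), np.float64(-0.035))
```

servo_tool(series="1 0.9 0 0.6 0;1 1.8 0 1.3 0;1 2.75 0 1.95 0;1 3.2 0 2.5 0;1 3.55 0 2.95 0;1 3.9 0 3.35 0;1 4.2 0 3.7 0;1 4.5 0 4.05 0;1 4.8 0 4.4 0;1 5.1 0 4.75 0;1 5.1 0 4.75 0;1 5.1 0 4.75 0;1 5.1 0 4.75 0")

```text
time: 39.4
tool_pos: [0.6076, 0.1326, 0.2338]
ee_rot: [-3.141, -0.0, -0.02]
wrist_force: [0.4, 0.3, -0.9]
width: 0.0096
```

servo_tool(series="0.3 0 0 0 0;0.3 0 0 0 0;0.3 0 0 0 0;0.3 0 0 0 0;0.3 0 0 0 0;0.3 0 0 0 0;0.3 0 0 0 0;0.3 0 0 0 0;0.3 0 0 0 0;0.3 0 0 0 0;0.3 -1 0 -1 0;0.3 -3 0 -3 0;0.3 -5 0 -5 0;0.3 -5 0 -5 0")

```text
time: 40.57
tool_pos: [0.5565, 0.1342, 0.2906]
ee_rot: [-3.14, -0.009, -0.019]
wrist_force: [0.5, 0.1, 0.8]
width: 0.0325
```

```bash
python3 -c "
from h import *
hung(); T,o=tool(); print(o['tool_pos'],o['ee_rot'],o['width'])"
```

```text
0 0 
1 44 (np.float64(0.092), np.float64(0.221), np.float64(0.131))
2 28 (np.float64(0.092), np.float64(0.22), np.float64(0.075))
3 27 (np.float64(0.108), np.float64(0.224), np.float64(0.017))
4 49 (np.float64(0.092), np.float64(0.219), np.float64(-0.034))
[0.55754886 0.1339656  0.28832555] [-3.14014818 -0.0082734  -0.01950525] 0.03282821208725017
```

servo_tool(series="-1 -2 0 0 -0.05;-1 -4 -1 0 -0.17;-1 -6 -2 0 -0.29;-1 -8 -4 0 -0.41;-1 -8.8 -5.5 0 -0.53;-1 -8.8 -6.5 0 -0.65;-1 -8.8 -6.5 0 -0.77;-1 -8.8 -6.5 0 -0.89;-1 -8.8 -6.5 0 -1.01;-1 -8.8 -6.5 0 -1.13;-1 -8.8 -6.5 0 -1.25;-1 -8.8 -6.5 0 -1.37;-1 -8.8 -6.5 0 -1.49;-1 -8.8 -6.5 0 -1.58;-1 -8.8 -6.5 0 -1.617;-1 -8.8 -6.5 0 -1.617;-1 -8.8 -6.5 0 -1.617;-1 -8.8 -6.5 0 -1.617;-1 -8.8 -6.5 0 -1.617")

```text
time: 42.2
tool_pos: [0.471, 0.2003, 0.2831]
ee_rot: [-3.141, 0.0, 1.596]
wrist_force: [0.3, 0.1, -0.6]
width: 0.0939
```

```bash
python3 - <<'E'
from h import *
T,o=tool(); print(o['tool_pos'],o['ee_rot'],o['width'],abs(o['qvel']).max())
p,d,P=shot('wrist','w11'); z=P[...,2]; np.save('pics/T11.npy',T)
m=(z>.027)&(z<.04)&(abs(P[...,0]-.47)<.15)&(P[...,1]>.05)
k,l,s,c=cv2.connectedComponentsWithStats(m.astype(np.uint8))
for i in range(1,k):
    if s[i,4]>100: q=P[l==i]; print('grip',s[i],cv2.minAreaRect((q[:,:2]*1000).astype(np.float32)),q[:,2].mean())
m=(z>.003)&(z<.01)&(abs(P[...,0]-.47)<.2)&(P[...,1]>.0)
k,l,s,c=cv2.connectedComponentsWithStats(m.astype(np.uint8))
for i in range(1,k):
    if s[i,4]>1500: q=P[l==i]; print('lid',s[i],cv2.minAreaRect((q[:,:2]*1000).astype(np.float32)),q[:,2].mean())
p2,_,_=shot('top','top11')
a=cv2.resize(p[:,140:500,::-1],(400,444))[:400]; b=cv2.resize(p2[120:280,240:440,::-1],(400,320)); b=np.vstack([b,np.zeros((80,400,3),np.uint8)])
cv2.imwrite('pics/m11.png',np.hstack([a,b]))
E
```

```text
[0.47102812 0.20027404 0.28312755] [-3.14116232e+00  7.53822375e-05  1.59607814e+00] 0.09387283031927812 0.003969134135092966
grip [309 120  11  43 407] ((457.9990539550781, 257.0845031738281), (13.735736846923828, 58.48176193237305), 2.586632013320923) 0.03059467235724392
lid [  249   112   132   133 16129] ((459.5322265625, 195.25357055664062), (193.84051513671875, 206.2953338623047), 1.435998797416687) 0.007018875954842972
```

View pics/m11.png

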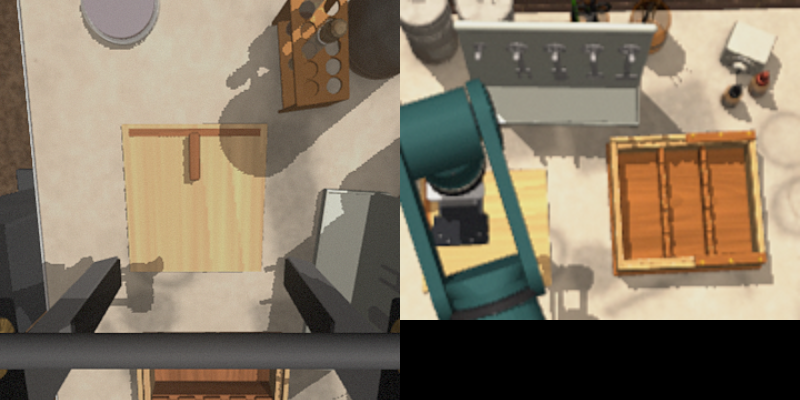

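```bash
python3 - <<'E'
from h import *
def plane(P,m):
    f=P[m]
    for _ in range(5):
        A=np.c_[f[:,:2],np.ones(len(f))]; s=np.linalg.lstsq(A,f[:,2],rcond=None)[0]; r=f[:,2]-A@s; f=f[abs(r)<max(2*r.std(),.001)]
    return s.round(4),len(f),r.std()
P=np.load('pics/top2.npy'); z=P[...,2]
print('held',plane(P,(z>.05)&(z<.09)&(P[...,1]>-.09)&(P[...,1]<-.035)&(abs(P[...,0]-.49)<.08)))
P=np.load('pics/w2.npy'); z=P[...,2]; print('w2',plane(P,(z>.06)&(z<.075)&(P[...,1]>-.035)&(P[...,1]<-.008)&(abs(P[...,0]-.49)<.08)))
P=np.load('pics/top11.npy'); z=P[...,2]; m=(z>.05)&(z<.075)&(P[...,0]>.3)&(P[...,0]<.62)&(P[...,1]<.02)&(P[...,1]>-.35)
E
```

```text
held (array([0.0032, 0.0207, 0.0734]), 753, np.float64(0.002815480964466027))
w2 (array([-0.0018,  0.0219,  0.0707]), 7813, np.float64(0.00048455808506702434))
```

servo_tool(series="-1 3 -0.5 3 0;-1 6 -1 7 0;-1 7.1 -1.16 11 0;-1 7.1 -1.16 15 0;-1 7.1 -1.16 19 0;-1 7.1 -1.16 22.5 0;-1 7.1 -1.16 25 0;-1 7.1 -1.16 26.5 0;-1 7.1 -1.16 27.1 0;1 7.1 -1.16 27.1 0;1 7.1 -1.16 27.1 0;1 7.1 -1.16 27.1 0;1 7.1 -1.16 27.1 0;1 7.1 -1.16 27.1 0;1 7.1 -1.16 27.1 0;1 7.1 -1.16 27.1 0;1 7.1 -1.16 27.1 0;1 7.1 -1.16 27.1 0;1 7.1 -1.16 27.1 0;1 7.1 -1.16 27.1 0")

```text
time: 43.97
tool_pos: [0.4575, 0.271, 0.0124]
ee_rot: [-3.141, 0.0, 1.597]
wrist_force: [0.3, -0.1, 0.9]
width: 0.024
```

servo_tool(series="1 0 0 0 0;1 0 0 0 0;1 0 0 0 0;1 0 0 0 0;1 0 0 0 0;1 0 0 0 0;1 0 0 -1 0;1 0 0 -2.5 0;1 0 0 -4.5 0;1 0 0 -6.5 0;1 0 0 -8.5 0;1 0 0 -10 0;1 0 0 -11 0;1 0 0 -11 0;1 0 0 -11 0;1 0 0 -11 0")

```text
time: 45.3
tool_pos: [0.4568, 0.2707, 0.1213]
ee_rot: [-3.139, 0.001, 1.597]
wrist_force: [-0.1, 0.9, -1.3]
width: 0.0137
```

```bash
cat >> h.py <<'E'
def plane(P,m):
    f=P[m]
    for _ in range(6):
        A=np.c_[f[:,:2],np.ones(len(f))]; s=np.linalg.lstsq(A,f[:,2],rcond=None)[0]; r=f[:,2]-A@s; f=f[abs(r)<max(2*r.std(),.001)]
    return s.round(4),len(f),r.std().round(5)
def lid(fn,lo=-.018,hi=.02):
    T,o=tool(); t=o['tool_pos']; P=shot('wrist',fn)[2]; L=P-t; ty=L[...,1]; x=L[...,0]
    m=(abs(x)<.085)&(abs(x)>.015)&(L[...,2]>lo)&(L[...,2]<hi)&(ty<.035)&(ty>-.19)
    print(t.round(4),o['ee_rot'].round(4),'w',o['width'].round(4),'F',o['wrist_force'].round(1)); print('plane z-tcp = ax+by+c',plane(L,m)); q=L[m]; print('front y',np.percentile(q[:,1],99.8).round(4),'y range',q[:,1].min().round(4),'z wrt',plane(L,m&(ty>0)))
    for s in(-1,1): k=L[(L[...,2]>lo)&(L[...,2]<hi)&(ty<.02)&(ty>0)&(s*x>.06)&(s*x<.125)]; print('side',s,(np.percentile(s*k[:,0],99)).round(4) if len(k) else '')
E
python3 -c "
from h import *
lid('l1')"
```

```text
Traceback (most recent call last):
  File "h.py", line 54, in lid
    print(t.round(4),o['ee_rot'].round(4),'w',o['width'].round(4),'F',o['wrist_force'].round(1)); print('plane z-tcp = ax+by+c',plane(L,m)); q=L[m]; print('front y',np.percentile(q[:,1],99.8).round(4),'y range',q[:,1].min().round(4),'z wrt',plane(L,m&(ty>0)))
                                              ^^^^^^^^^^^^^^^^
AttributeError: 'float' object has no attribute 'round'
```

```bash
sed -i "s/o\['width'\].round(4)/round(o['width'],4)/" h.py; python3 -c "
from h import *
lid('l2')
P=np.load('pics/l2.npy')-np.array([.457,.271,.1213])
c=np.abs(P[...,0])
for u in (290,350): print(P[60:330:10,u].round(3).tolist())
"
```

```text
[0.4566 0.2706 0.1209] [-3.1389e+00  1.0000e-03  1.5968e+00] w 0.0137 F [-0.9  0.1 -1.1]
plane z-tcp = ax+by+c (array([-0.0039,  0.007 , -0.0055]), 12290, np.float64(0.0005))
front y 0.0306 y range -0.1011 z wrt (array([-0.0041,  0.0069, -0.0054]), 7838, np.float64(0.00054))
side -1 0.0966
side 1 0.0949
[[-0.034, 0.134, -0.121], [-0.034, 0.125, -0.12], [-0.034, 0.117, -0.122], [-0.034, 0.108, -0.121], [-0.034, 0.099, -0.121], [-0.034, 0.089, -0.12], [-0.034, 0.08, -0.12], [-0.034, 0.071, -0.121], [-0.034, 0.061, -0.121], [-0.034, 0.052, -0.121], [-0.034, 0.042, -0.121], [-0.034, 0.032, -0.12], [-0.034, 0.022, -0.121], [-0.034, 0.011, -0.122], [-0.022, 0.028, -0.006], [-0.022, 0.021, -0.006], [-0.022, 0.015, -0.004], [-0.022, 0.007, -0.006], [-0.019, 0.009, 0.017], [-0.018, 0.009, 0.031], [-0.016, 0.009, 0.044], [-0.01, 0.034, 0.104], [-0.01, 0.033, 0.108], [-0.009, 0.032, 0.112], [-0.009, 0.031, 0.115], [-0.009, 0.029, 0.117], [-0.009, 0.026, 0.116]]
[[0.021, 0.135, -0.122], [0.022, 0.126, -0.121], [0.022, 0.118, -0.122], [0.023, 0.109, -0.122], [0.023, 0.1, -0.119], [0.023, 0.091, -0.12], [0.024, 0.082, -0.122], [0.024, 0.072, -0.121], [0.025, 0.063, -0.122], [0.025, 0.053, -0.121], [0.026, 0.043, -0.121], [0.026, 0.034, -0.12], [0.027, 0.023, -0.12], [0.027, 0.013, -0.121], [0.017, 0.029, -0.006], [0.017, 0.023, -0.004], [0.017, 0.016, -0.005], [0.017, 0.009, -0.005], [0.015, 0.01, 0.017], [0.014, 0.01, 0.031], [0.013, 0.01, 0.044], [0.012, 0.01, 0.056], [0.011, 0.01, 0.065], [0.006, 0.031, 0.109], [0.006, 0.028, 0.11], [0.006, 0.028, 0.114], [0.006, 0.026, 0.116]]
```

servo_tool(series="1 -0.5 0.2 1 0;1 -1.5 0.6 2 0;1 -2.5 1 3 0;1 -3.5 1.4 4 0;1 -4.5 1.8 5 0;1 -5.5 2.2 6 0;1 -6.5 2.5 7 0;1 -7.2 2.7 7.4 0;1 -7.6 2.7 7.4 0;1 -7.6 2.7 7.4 0;1 -7.6 2.7 7.4 0")

```text
time: 46.32
tool_pos: [0.487, 0.1958, 0.0492]
ee_rot: [3.14, -0.001, 1.596]
wrist_force: [0.5, 0.1, -1.3]
width: 0.014
```

servo_tool(series="1 -0.3 0 0 0;1 -0.6 0 0 0;1 -0.9 0 0 0;1 -1.2 0 0 0;1 -1.4 0 0 0;1 -1.6 0 0 0;1 -1.8 0 0 0;1 -1.9 0 0 0;1 -1.9 0 0 0")

```text
time: 47.07
tool_pos: [0.487, 0.1765, 0.0485]
ee_rot: [-3.142, -0.0, 1.597]
wrist_force: [0.1, 0.5, -1.6]
width: 0.0138
```

servo_tool(series="1 -0.1 0 0 0;1 -0.2 0 0 0;1 -0.3 0 0 0;1 -0.4 0 0 0;1 -0.5 0 0 0;1 -0.5 0 0 0")

```text
time: 47.57
tool_pos: [0.4872, 0.1716, 0.0485]
ee_rot: [3.141, -0.0, 1.597]
wrist_force: [-0.4, 0.2, -1.7]
width: 0.0133
```

servo_tool(series="1 -0.1 0 0 0;1 -0.2 0 0 0;1 -0.3 0 0 0;1 -0.3 0 0 0")

```text
time: 47.9
tool_pos: [0.4872, 0.1686, 0.0485]
ee_rot: [3.142, 0.0, 1.597]
wrist_force: [-0.4, -0.0, -1.8]
width: 0.0141
```

servo_tool(series="1 -0.1 0 0 0;1 -0.2 0 0 0;1 -0.2 0 0 0")

```text
time: 48.15
tool_pos: [0.4874, 0.1672, 0.0487]
ee_rot: [3.141, -0.001, 1.597]
wrist_force: [-0.2, 2.3, -1.1]
width: 0.0142
```

servo_tool(series="1 -0.1 0 0 0;1 -0.15 0 0 0;1 -0.15 0 -0.2 0;1 -0.15 0 -0.4 0;1 -0.15 0 -0.6 0;1 -0.15 0 -0.8 0;1 -0.15 0 -1.0 0;1 -0.15 0 -1.0 0")

```text
time: 48.82
tool_pos: [0.4874, 0.1653, 0.0589]
ee_rot: [3.141, -0.0, 1.597]
wrist_force: [0.5, 4.1, -1.1]
width: 0.0137
```

```bash
python3 -c "
from h import *
lid('l3')"
```

```text
[0.4874 0.1653 0.0589] [ 3.1412e+00 -1.0000e-04  1.5968e+00] w 0.0137 F [ 0.5  4.1 -1.1]
plane z-tcp = ax+by+c (array([-0.0029,  0.0657, -0.0056]), 12741, np.float64(0.00049))
front y 0.0322 y range -0.1073 z wrt (array([-0.0031,  0.068 , -0.0056]), 8257, np.float64(0.00053))
side -1 0.0965
side 1 0.0947
```

servo_tool(series="1 0.4 0 -0.3 0;1 0.6 0 -1 0;1 0.6 0 -2 0;1 0.6 0 -3.2 0;1 0.3 0 -4.2 0;1 -0.5 0 -4.6 0;1 -1.5 0 -4.6 0;1 -2.7 0 -4.6 0;1 -4 0 -4.6 0;1 -5.3 0 -4.6 0;1 -6.6 0 -4.6 0;1 -7.9 0 -4.6 0;1 -9 -0.05 -4.6 0;1 -10 -0.05 -4.6 0;1 -10.6 -0.05 -4.6 0;1 -10.6 -0.05 -4.6 0;1 -10.6 -0.05 -4.6 0")

```text
time: 50.28
tool_pos: [0.4895, 0.0591, 0.1044]
ee_rot: [-3.141, -0.001, 1.596]
wrist_force: [-0.7, 0.2, -0.9]
width: 0.0135
```

```bash
python3 -c "
from h import *
lid('l4')
P=np.load('pics/l4.npy');z=P[...,2]
"
```

```text
[0.4895 0.0591 0.1044] [-3.1414e+00 -5.0000e-04  1.5960e+00] w 0.0135 F [-0.7  0.2 -0.9]
plane z-tcp = ax+by+c (array([-0.003 ,  0.0596, -0.0056]), 12735, np.float64(0.00051))
front y 0.032 y range -0.1064 z wrt (array([-0.0031,  0.0621, -0.0056]), 8320, np.float64(0.00054))
side -1 0.0964
side 1 0.0948
```

servo_tool(series="1 0 0 0.4 0;1 0 0 0.9 0;1 0 0 1.4 0;1 0 0 1.8 0;1 0 0 2.1 0;1 0 0 2.35 0;1 0 0 2.35 0;1 0 0 2.35 0")

```text
time: 51.0
tool_pos: [0.4895, 0.0593, 0.0808]
ee_rot: [-3.141, -0.0, 1.597]
wrist_force: [0.2, -0.0, -0.8]
width: 0.0135
```

servo_tool(series="1 -0.2 0 0 0;1 -0.5 0 0 0;1 -0.8 0 0 0;1 -1.1 0 0 0;1 -1.4 0 0 0;1 -1.7 0 0 0;1 -2 0 0 0;1 -2 0 0 0")

```text
time: 51.67
tool_pos: [0.4901, 0.0386, 0.081]
ee_rot: [3.142, 0.0, 1.596]
wrist_force: [-0.0, 0.3, -0.8]
width: 0.0134
```

servo_tool(series="1 -0.4 0 0 0;1 -0.8 0 0 0;1 -1.2 0 0.05 0;1 -1.6 0 0.1 0;1 -2 0 0.1 0;1 -2.4 0 0.15 0;1 -2.8 0 0.15 0;1 -3.2 0 0.2 0;1 -3.6 0 0.2 0;1 -4 0 0.2 0;1 -4 0 0.2 0")

```text
time: 52.58
tool_pos: [0.4911, -0.0015, 0.079]
ee_rot: [3.142, 0.0, 1.596]
wrist_force: [0.0, -0.0, -2.0]
width: 0.0137
```

servo_tool(series="1 -0.4 0 0.05 0;1 -0.8 0 0.1 0;1 -1.2 0 0.16 0;1 -1.6 0 0.22 0;1 -2 0 0.27 0;1 -2.4 0 0.32 0;1 -2.8 0 0.36 0;1 -3.2 0 0.4 0;1 -3.6 0 0.44 0;1 -4 0 0.47 0;1 -4.4 0 0.5 0;1 -4.6 0 0.5 0;1 -4.6 0 0.5 0")

```text
time: 53.67
tool_pos: [0.4924, -0.0475, 0.074]
ee_rot: [3.141, 0.001, 1.596]
wrist_force: [0.5, 0.7, 0.6]
width: 0.0134
```

```bash
python3 -c "
from h import *
lid('l5')
P=np.load('pics/l5.npy');m=(abs(P[...,0]-.48)<.02)
q=P[m]; 
for r in range(150,215,4): print(r,P[r,290].round(4),P[r,360].round(4))
"
```

```text
[ 0.4924 -0.0475  0.074 ] [3.1414e+00 8.0000e-04 1.5962e+00] w 0.0134 F [0.5 0.7 0.6]
plane z-tcp = ax+by+c (array([-0.0021,  0.0365, -0.0055]), 12805, np.float64(0.00052))
front y 0.0349 y range -0.1042 z wrt (array([-0.0022,  0.0355, -0.0055]), 8740, np.float64(0.00065))
side -1 0.1064
side 1 0.1036
150 [0.464  0.0077 0.001 ] [0.5223 0.0092 0.0015]
154 [0.464  0.0044 0.0012] [0.5225 0.0059 0.0014]
158 [0.4639 0.001  0.0006] [ 5.229e-01  2.500e-03 -3.000e-04]
162 [ 4.638e-01 -2.400e-03 -1.000e-04] [ 0.523  -0.0008  0.001 ]
166 [ 0.464  -0.0056  0.001 ] [ 5.233e-01 -4.300e-03 -3.000e-04]
170 [ 0.464  -0.009   0.0013] [ 5.234e-01 -7.600e-03  5.000e-04]
174 [ 0.465  -0.011   0.0107] [ 0.5222 -0.0095  0.0112]
178 [ 0.466  -0.0128  0.0204] [ 0.5213 -0.0115  0.0195]
182 [ 0.4679 -0.0129  0.0385] [ 0.519  -0.0117  0.0381]
186 [ 0.4697 -0.0126  0.0561] [ 0.5168 -0.0115  0.0558]
190 [ 0.4703 -0.0143  0.0614] [ 0.5163 -0.0132  0.0614]
194 [ 0.4702 -0.0173  0.0602] [ 0.5164 -0.0158  0.0617]
198 [ 0.4708 -0.0186  0.0662] [ 0.5158 -0.0173  0.067 ]
202 [ 0.4711 -0.0206  0.0691] [ 0.5156 -0.0194  0.0695]
206 [ 0.4711 -0.0233  0.0688] [ 0.5158 -0.0221  0.069 ]
210 [ 0.4712 -0.0257  0.0697] [ 0.5159 -0.0246  0.0696]
214 [ 0.4711 -0.0285  0.069 ] [ 0.516  -0.0272  0.0698]
```

servo_tool(series="1 -0.1 0 0 0;1 -0.2 0 0.02 0;1 -0.3 0 0.04 0;1 -0.4 0 0.05 0;1 -0.5 0 0.05 0;1 -0.55 0 0.05 0;1 -0.6 0 0.05 0;1 -0.6 0 0.05 0")

```text
time: 54.38
tool_pos: [0.4925, -0.0528, 0.0735]
ee_rot: [3.142, -0.0, 1.597]
wrist_force: [-0.4, 1.6, 1.3]
width: 0.0142
```

servo_tool(series="1 0 0 0.1 0;1 0 0 0.2 0;1 0 0 0.3 0;1 0 0 0.4 0;1 0 0 0.5 0;1 0 0 0.55 0;1 0 0 0.55 0")

```text
time: 54.97
tool_pos: [0.4925, -0.0526, 0.0685]
ee_rot: [3.141, -0.0, 1.597]
wrist_force: [-1.8, 1.9, 5.4]
width: 0.0139
```

```bash
python3 -c "
from h import *
lid('l6')
P=np.load('pics/l6.npy')
for r in range(182,215,3): print(r,P[r,290].round(4),P[r,360].round(4))
"
```

```text
[ 0.4925 -0.0526  0.0685] [ 3.1415e+00 -1.0000e-04  1.5969e+00] w 0.0139 F [-1.8  1.9  5.4]
plane z-tcp = ax+by+c (array([-0.0009, -0.001 , -0.0055]), 13658, np.float64(0.00056))
front y 0.0349 y range -0.1017 z wrt (array([-0.0006, -0.0206, -0.0052]), 9512, np.float64(0.00063))
side -1 0.1063
side 1 0.1037
182 [ 0.4711 -0.013   0.0629] [ 0.5152 -0.012   0.0619]
185 [ 0.471  -0.015   0.0621] [ 0.5153 -0.0138  0.0624]
188 [ 0.471  -0.017   0.0621] [ 0.5154 -0.0158  0.062 ]
191 [ 0.4709 -0.0191  0.0614] [ 0.5154 -0.0176  0.0631]
194 [ 0.4711 -0.0207  0.0627] [ 0.5156 -0.0196  0.0624]
197 [ 0.4657 -0.0341  0.0113] [ 0.5227 -0.0328  0.0104]
200 [ 0.471  -0.0248  0.0622] [ 0.5157 -0.0233  0.0634]
203 [ 0.4711 -0.0265  0.0634] [ 0.516  -0.0257  0.0616]
206 [ 0.4711 -0.0286  0.0629] [ 0.516  -0.0274  0.0629]
209 [ 0.4711 -0.0304  0.0635] [ 0.5159 -0.029   0.0641]
212 [ 0.4712 -0.0323  0.0639] [ 0.516  -0.031   0.0641]
```

servo_tool(series="-1 0 0 0 0;-1 0 0 0 0;-1 0 0 0 0;-1 0 0 0 0;-1 0 0 0 0;-1 0 0 0 0;-1 0 0 0 0;-1 0 0 0 0;-1 0 0 -2 0;-1 0 0 -5 0;-1 0 0 -9 0;-1 0 0 -13 0;-1 2 0 -17 0;-1 4 0 -20 0;-1 4 0 -20 0;-1 4 0 -20 0;-1 4 0 -20 0;-1 4 0 -20 0")

```text
time: 56.52
tool_pos: [0.4906, -0.013, 0.2658]
ee_rot: [-3.138, -0.0, 1.596]
wrist_force: [-0.0, -0.7, 0.0]
width: 0.0942
```

```bash
python3 - <<'E'
from h import *
hung(); T,o=tool(); print(o['tool_pos'],o['time'])
p,d,P=shot('wrist','w12'); z=P[...,2]; p2,_,_=shot('scene','s12')
m=(z>.05)&(z<.078)&(abs(P[...,0]-.49)<.08)&(P[...,1]<-.03)&(P[...,1]>-.12)
print('lid plane',plane(P,m))
a=cv2.resize(p[100:280,220:420,::-1],(400,360)); b=cv2.resize(p2[110:320,280:450,::-1],(400,494))[:494]
a=np.vstack([a,np.zeros((134,400,3),np.uint8)]); cv2.imwrite('pics/m12.png',np.hstack([a,b]))
E
```

```text
0 0 
1 44 (np.float64(0.103), np.float64(0.225), np.float64(0.13))
2 35 (np.float64(0.094), np.float64(0.224), np.float64(0.072))
3 29 (np.float64(0.1), np.float64(0.222), np.float64(0.018))
4 49 (np.float64(0.091), np.float64(0.217), np.float64(-0.035))
[ 0.49057605 -0.01307597  0.26561151] 56.5667
lid plane (array([-0.0014,  0.004 ,  0.064 ]), 6032, np.float64(0.00058))
```

View pics/m12.png

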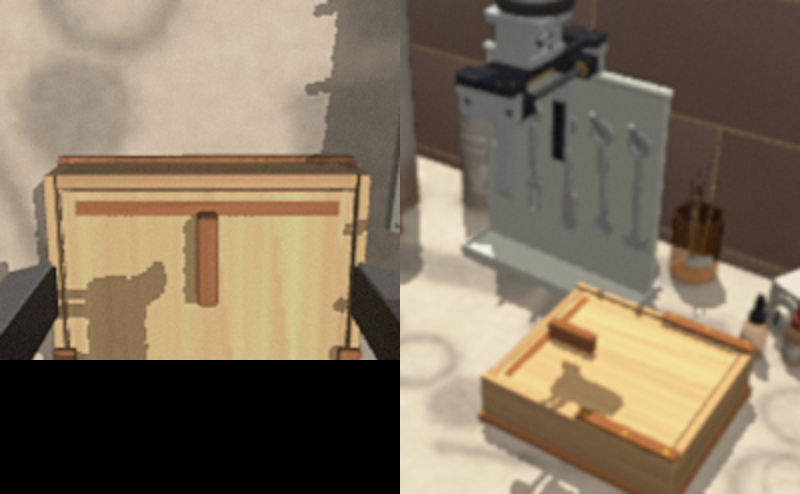

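```bash
python3 -c "
from bench import robot
print(robot.close_job())"
```

```text
the job is handed in; nothing more can be done
None
```

The job is done and handed in at about 57 s, well inside the 192 s limit.

- **Lid off:** I raised its end over the lip, slid it clear of the grooves and laid it flat on the bench, grip up. Later it was found about 3 cm from where I had put it, so I measured it again before gripping it.
- **Instruments:** All four were in the case and now hang by their eyes: scraper on peg 4, spoon on peg 3, spatula on peg 2 and fork on peg 1. Peg 0 is empty.
- **Lid back on:** I tilted the lid in the grip by pressing its rear edge lightly (about 4 N) against the case's outer wall. That let the rear edge go under the strips while the front cleared the lip. I then slid it in and lowered its end behind the lip.

**Last checks:**
- The final pictures show four instruments hanging and the case shut with the lid's end behind the lip.
- The lid's top reads level to about 0.004 rad at z about 64 mm, against 62 mm nominal. It read 62.8 mm when shut at the start, so I put the difference down to camera error.
- Forces shown in the readings stayed at about 6 N or less.
- The top and wrist cameras disagreed by about 5 mm on the peg positions. I used the close wrist view, and all four rings went on.

I did not see the grip slacken, and no check failed.

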